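# Load the candle-cup carrying rack and lock it with its keepers

### The job

Fill every empty pocket of the carrying rack with a spare candle cup standing upright on the pocket floor, leaving the cups that are already in the rack where they are and any surplus spares on the bench. Only when all six pockets are full, hang one blue keeper bracket on each slotted upright: press its two hook tabs into the two slots and then down until they are fully engaged, so that its bar runs level over the column of cups. Do not disturb the glue bottle, the wax tub or the chisel.

Things in the scene. Friction and masses are not known exactly. Their poses are not given: they have to be found in the camera images.
- rack: carrying rack, fixed to the bench: plywood base, pale pocket board (210 x 220 mm, top 30 mm above the bench), two slotted steel uprights at its +x end. Origin on the bench under the middle of the pocket board; x towards the uprights, y to the left, z up. Two columns of pockets (y = +60, -60 mm; rows x = -65, 0, 65 mm), an upright behind each column with its front face at x = 145 mm
- pocket0 (a point): centre of the floor of a pocket (left column, row nearest the robot), 12 mm above the bench; axes as the rack's. Pocket 52 mm square, 18 mm deep; a cup in it reaches 77 mm above the bench
- pocket1 (a point): centre of the floor of a pocket (left column, middle row), 12 mm above the bench; axes as the rack's. Pocket 52 mm square, 18 mm deep; a cup in it reaches 77 mm above the bench
- pocket2 (a point): centre of the floor of a pocket (left column, row nearest the upright), 12 mm above the bench; axes as the rack's. Pocket 52 mm square, 18 mm deep; a cup in it reaches 77 mm above the bench
- pocket3 (a point): centre of the floor of a pocket (right column, row nearest the robot), 12 mm above the bench; axes as the rack's. Pocket 52 mm square, 18 mm deep; a cup in it reaches 77 mm above the bench
- pocket4 (a point): centre of the floor of a pocket (right column, middle row), 12 mm above the bench; axes as the rack's. Pocket 52 mm square, 18 mm deep; a cup in it reaches 77 mm above the bench
- pocket5 (a point): centre of the floor of a pocket (right column, row nearest the upright), 12 mm above the bench; axes as the rack's. Pocket 52 mm square, 18 mm deep; a cup in it reaches 77 mm above the bench
- seat_left (a point): where a keeper's origin lies when engaged on the left upright: 84 mm above the bench, 90 mm before the upright's face, over the left column; axes as the rack's. Upright: 40 mm wide, 178 mm high, front 4.5 mm thick, hollow 27 mm behind; two slots, one above the other, 12 mm wide: 96 to 122 and 138 to 164 mm above the bench
- seat_right (a point): the same for the right upright (right column). To hang a keeper: its x along the rack's x, level, underside 98 mm (95 to 101) above the bench, push it along x until its end plate meets the upright's face, tabs through both slots; then down 14 mm until the necks sit on the slots' lower edges. It then hangs by itself, sagging about 3 mm at its origin
- cup0: turned wooden candle cup, 44 mm in diameter (grip its side), 65 mm tall, 80 g, dark disc on top; origin at the centre of its underside, z up its axis. If present it already stands in pocket0; absent (None) if not
- cup1: turned wooden candle cup, 44 mm in diameter (grip its side), 65 mm tall, 80 g, dark disc on top; origin at the centre of its underside, z up its axis. If present it already stands in pocket1; absent (None) if not
- cup2: turned wooden candle cup, 44 mm in diameter (grip its side), 65 mm tall, 80 g, dark disc on top; origin at the centre of its underside, z up its axis. If present it already stands in pocket2; absent (None) if not
- cup3: turned wooden candle cup, 44 mm in diameter (grip its side), 65 mm tall, 80 g, dark disc on top; origin at the centre of its underside, z up its axis. If present it already stands in pocket3; absent (None) if not
- cup4: turned wooden candle cup, 44 mm in diameter (grip its side), 65 mm tall, 80 g, dark disc on top; origin at the centre of its underside, z up its axis. If present it already stands in pocket4; absent (None) if not
- cup5: turned wooden candle cup, 44 mm in diameter (grip its side), 65 mm tall, 80 g, dark disc on top; origin at the centre of its underside, z up its axis. If present it already stands in pocket5; absent (None) if not
- spare0: turned wooden candle cup, 44 mm in diameter (grip its side), 65 mm tall, 80 g, dark disc on top; origin at the centre of its underside, z up its axis. A spare, standing on the bench
- spare1: turned wooden candle cup, 44 mm in diameter (grip its side), 65 mm tall, 80 g, dark disc on top; origin at the centre of its underside, z up its axis. A spare, standing on the bench
- spare2: turned wooden candle cup, 44 mm in diameter (grip its side), 65 mm tall, 80 g, dark disc on top; origin at the centre of its underside, z up its axis. A spare, standing on the bench
- spare3: turned wooden candle cup, 44 mm in diameter (grip its side), 65 mm tall, 80 g, dark disc on top; origin at the centre of its underside, z up its axis. A spare, standing on the bench
- keeper_a: blue keeper bracket, about 300 g, lies on the bench the way up it hangs. Origin on its underside near the centre of mass; z up; x along the bar to the hook tabs. Upright bar: x -120 to 90 mm, 12 mm wide (y), z 0 to 32 mm, free end (-x) orange; grip it across y. Foot flange under it: 50 mm wide, 5 mm thick. End plate at x 82 to 90 mm: 40 mm wide, 66 mm tall. Tabs: see keeper_b. Either keeper fits either upright
- keeper_b: second keeper, the same in every measure. Tabs of both keepers: two steel hooks, 6 mm wide (y), on the end plate's face at x = 90 mm: necks at z 12 to 20 and 54 to 62 mm reach 11.5 mm out (+x); each ends in a lip 5 mm thick turned down to 10 mm below its neck, leaving a 6.5 mm gap between lip and face
- glue: bystander: white glue bottle with a red cap, 60 mm across, 150 mm tall; stands upright, origin under its centre
- wax: bystander: yellow tub with a red lid, 80 mm across, 70 mm tall; origin under its centre
- chisel: bystander: hand tool with a yellow handle, 240 mm long, lying on the bench; origin under its middle
Mind the look-alikes: they are no part of the job. Leave any green or red look-alike of the spare3 alone.

How it is judged:
On the way, in this order (a step that is already met when the one before it is completed fails the run):
1. a cup stands in each of the six pockets (((horizontal distance between cup0 and pocket0 below 0.008 m and z of cup0 in the frame of pocket0 below 0.005 m and angle between cup0's own z axis and vertical below 0.1 rad) or (horizontal distance between spare0 and pocket0 below 0.008 m and z of spare0 in the frame of pocket0 below 0.005 m and angle between spare0's own z axis and vertical below 0.1 rad) or (horizontal distance between spare1 and pocket0 below 0.008 m and z of spare1 in the frame of pocket0 below 0.005 m and angle between spare1's own z axis and vertical below 0.1 rad) or (horizontal distance between spare2 and pocket0 below 0.008 m and z of spare2 in the frame of pocket0 below 0.005 m and angle between spare2's own z axis and vertical below 0.1 rad) or (horizontal distance between spare3 and pocket0 below 0.008 m and z of spare3 in the frame of pocket0 below 0.005 m and angle between spare3's own z axis and vertical below 0.1 rad)) and ((horizontal distance between cup1 and pocket1 below 0.008 m and z of cup1 in the frame of pocket1 below 0.005 m and angle between cup1's own z axis and vertical below 0.1 rad) or (horizontal distance between spare0 and pocket1 below 0.008 m and z of spare0 in the frame of pocket1 below 0.005 m and angle between spare0's own z axis and vertical below 0.1 rad) or (horizontal distance between spare1 and pocket1 below 0.008 m and z of spare1 in the frame of pocket1 below 0.005 m and angle between spare1's own z axis and vertical below 0.1 rad) or (horizontal distance between spare2 and pocket1 below 0.008 m and z of spare2 in the frame of pocket1 below 0.005 m and angle between spare2's own z axis and vertical below 0.1 rad) or (horizontal distance between spare3 and pocket1 below 0.008 m and z of spare3 in the frame of pocket1 below 0.005 m and angle between spare3's own z axis and vertical below 0.1 rad)) and ((horizontal distance between cup2 and pocket2 below 0.008 m and z of cup2 in the frame of pocket2 below 0.005 m and angle between cup2's own z axis and vertical below 0.1 rad) or (horizontal distance between spare0 and pocket2 below 0.008 m and z of spare0 in the frame of pocket2 below 0.005 m and angle between spare0's own z axis and vertical below 0.1 rad) or (horizontal distance between spare1 and pocket2 below 0.008 m and z of spare1 in the frame of pocket2 below 0.005 m and angle between spare1's own z axis and vertical below 0.1 rad) or (horizontal distance between spare2 and pocket2 below 0.008 m and z of spare2 in the frame of pocket2 below 0.005 m and angle between spare2's own z axis and vertical below 0.1 rad) or (horizontal distance between spare3 and pocket2 below 0.008 m and z of spare3 in the frame of pocket2 below 0.005 m and angle between spare3's own z axis and vertical below 0.1 rad)) and ((horizontal distance between cup3 and pocket3 below 0.008 m and z of cup3 in the frame of pocket3 below 0.005 m and angle between cup3's own z axis and vertical below 0.1 rad) or (horizontal distance between spare0 and pocket3 below 0.008 m and z of spare0 in the frame of pocket3 below 0.005 m and angle between spare0's own z axis and vertical below 0.1 rad) or (horizontal distance between spare1 and pocket3 below 0.008 m and z of spare1 in the frame of pocket3 below 0.005 m and angle between spare1's own z axis and vertical below 0.1 rad) or (horizontal distance between spare2 and pocket3 below 0.008 m and z of spare2 in the frame of pocket3 below 0.005 m and angle between spare2's own z axis and vertical below 0.1 rad) or (horizontal distance between spare3 and pocket3 below 0.008 m and z of spare3 in the frame of pocket3 below 0.005 m and angle between spare3's own z axis and vertical below 0.1 rad)) and ((horizontal distance between cup4 and pocket4 below 0.008 m and z of cup4 in the frame of pocket4 below 0.005 m and angle between cup4's own z axis and vertical below 0.1 rad) or (horizontal distance between spare0 and pocket4 below 0.008 m and z of spare0 in the frame of pocket4 below 0.005 m and angle between spare0's own z axis and vertical below 0.1 rad) or (horizontal distance between spare1 and pocket4 below 0.008 m and z of spare1 in the frame of pocket4 below 0.005 m and angle between spare1's own z axis and vertical below 0.1 rad) or (horizontal distance between spare2 and pocket4 below 0.008 m and z of spare2 in the frame of pocket4 below 0.005 m and angle between spare2's own z axis and vertical below 0.1 rad) or (horizontal distance between spare3 and pocket4 below 0.008 m and z of spare3 in the frame of pocket4 below 0.005 m and angle between spare3's own z axis and vertical below 0.1 rad)) and ((horizontal distance between cup5 and pocket5 below 0.008 m and z of cup5 in the frame of pocket5 below 0.005 m and angle between cup5's own z axis and vertical below 0.1 rad) or (horizontal distance between spare0 and pocket5 below 0.008 m and z of spare0 in the frame of pocket5 below 0.005 m and angle between spare0's own z axis and vertical below 0.1 rad) or (horizontal distance between spare1 and pocket5 below 0.008 m and z of spare1 in the frame of pocket5 below 0.005 m and angle between spare1's own z axis and vertical below 0.1 rad) or (horizontal distance between spare2 and pocket5 below 0.008 m and z of spare2 in the frame of pocket5 below 0.005 m and angle between spare2's own z axis and vertical below 0.1 rad) or (horizontal distance between spare3 and pocket5 below 0.008 m and z of spare3 in the frame of pocket5 below 0.005 m and angle between spare3's own z axis and vertical below 0.1 rad))), for 0.2 s.
2. with all pockets full, a keeper is fully engaged on each upright (all of step 1 and ((x of keeper_a in the frame of seat_left between -0.005 and 0.005 m and y of keeper_a in the frame of seat_left between -0.008 and 0.008 m and z of keeper_a in the frame of seat_left between -0.008 and 0.005 m and angle between the x axis of keeper_a and the x axis of seat_left, either way round below 0.12 rad and angle between keeper_a's own z axis and vertical below 0.1 rad) or (x of keeper_b in the frame of seat_left between -0.005 and 0.005 m and y of keeper_b in the frame of seat_left between -0.008 and 0.008 m and z of keeper_b in the frame of seat_left between -0.008 and 0.005 m and angle between the x axis of keeper_b and the x axis of seat_left, either way round below 0.12 rad and angle between keeper_b's own z axis and vertical below 0.1 rad)) and ((x of keeper_a in the frame of seat_right between -0.005 and 0.005 m and y of keeper_a in the frame of seat_right between -0.008 and 0.008 m and z of keeper_a in the frame of seat_right between -0.008 and 0.005 m and angle between the x axis of keeper_a and the x axis of seat_right, either way round below 0.12 rad and angle between keeper_a's own z axis and vertical below 0.1 rad) or (x of keeper_b in the frame of seat_right between -0.005 and 0.005 m and y of keeper_b in the frame of seat_right between -0.008 and 0.008 m and z of keeper_b in the frame of seat_right between -0.008 and 0.005 m and angle between the x axis of keeper_b and the x axis of seat_right, either way round below 0.12 rad and angle between keeper_b's own z axis and vertical below 0.1 rad))), for 0.2 s.
At the end, for the whole second after the job is handed in: All six pockets hold an upright cup (0.1 rad), underside within 5 mm of the floor, axis within 8 mm of the centre; each upright carries a keeper, its origin within 5 mm (x), 8 mm (y) and -8 to +5 mm (z) of the seat, level and in line within 0.1 rad; all at rest, released (all of step 2 and linear speed of each of spare0, spare1, spare2, spare3, keeper_a, keeper_b below 0.02 m/s); the robot touches nothing.
It fails at once if a bystander is moved by more than 30 mm (distance of any of glue, wax, chisel from where it was at the start of the episode above 0.03 m).
It fails at once if a cup that was already in the rack is taken or knocked out of its place (distance of any of cup0, cup1, cup2, cup3, cup4, cup5 from where it was at the start of the episode above 0.025 m).
Of cup0, cup1, cup2, cup3, cup4, cup5 only 2 to 3 are there at a start; the rules pass over those that are not, and their reading is None.
At some moment in a run one of keeper_a, keeper_b may be knocked a few centimetres aside while the robot is not near it.
It also fails if it takes over 200 s, if anything falls off the work surface, if the arm or the gripper's body presses on something with over 40 N, if the wrist force passes 120 N, or if a joint passes its speed limit or range.

### The arm

A 6-joint arm with a two-finger parallel gripper is mounted at the origin on the work surface. World frame = base frame: x ahead of the robot, y to its left, z up, the work surface at z = 0. Lengths are in m, angles in rad, forces in N, time in s.
With the tool pointing down it reaches from about 0.3 to 0.875 m from the base axis. Payload 4.2 kg.
Tool frame: the origin (TCP) lies midway between the tips of the shut fingers; the grasp point (between the pads) lies 19 mm behind it; z points along the fingers, y is the line along which they close (so a half turn about z gives the same grasp; the last joint's range is limited). The gripper opens to 85 mm and grips with 20 to 120 N. Pads are 22 mm wide; open, the fingers measure 114 mm over their backs; the gripper's body (76 mm by 85 mm) begins 54 mm behind the grasp point. The pads swing forward as they close: fully open they stand 13 mm farther back than shut.
Start: joints at [-1.331, 0.32, 1.565, -0, 1.257, -0.02], TCP at [0.148, -0.556, 0.204] pointing down, gripper open.
Joint ranges: [-3.11, 3.11], [-0.84, 2.01], [0.21, 2.61], [-1.34, 4.49], [0.05, 2.63], [-2.56, 2.56]. Speed limits (rad/s): [2.57, 2.57, 3.14, 3.14, 3.14, 3.14].

### API

Orientations are given as a 3x3 rotation matrix whose columns are the frame's x, y, z axes.
In Python, from plant import * gives the robot as it stands. The module is installed in compiled form; this text tells all that it offers.
- The arm moves only by the tool drive_tool, never from a script. Its argument "moves" is a list of rows, each a list of 5 numbers: the shift along the tool's x, y, z each as a share of 5 cm, from -1 to 1, then the turn about the tool's z as a share of 6 degrees, from -1 to 1, then the opening, from -1 (shut) to 1 (fully open), so that 0 is half open. In form: [[dx, dy, dz, yaw, fingers], ...]. A call has 1 to 5 rows; each row shifts and turns the commanded pose from where the row before left it, along the tool's axes as they then stand; what a row does not reach is not made up. A row lasts 1/8 s, in which the tool goes at most 62.5 mm and 10.7 degrees, less where a joint would pass 70% of its speed; a pose out of reach is approached as far as the arm can. A call with a number of a shift or a turn outside -1 to 1 is refused whole. A call with a gripper value outside its range is refused whole. The fingers move at their own pace and stop on an object; "grip_force" is the grip in N (left out, the last holds). Time passes only in rows, so rows that do not move let the fingers close. It gives the time, the measured TCP pose, the force, the opening and the grip force at its end, in the units of the state.
- read_state(): the state, without advancing time (a new reading comes with each control period).
- grab_frame(name): name is "side" or "top" or "wrist"; returns the picture (384x512x3 uint8, red, green, blue); there is no depth.
- camera_info(name): a dict with "vertical_fov" (degrees; the focal length in pixels is half the picture's height over the tangent of half this angle, whatever the lens; pixels are square), "cx", "cy" (the principal point, pixels), "rvec" (rotation vector, rad) and "tvec" (3), from world to camera coordinates, as OpenCV has them. Camera axes: x right, y down, z forward; pixel columns grow to the right and rows downward; lengths in m; the calibration is good to about 2 mm. A picture is of the moment at which its call begins: read the wrist's pose just before it. camera_info takes no time and is no camera call; for the wrist camera it gives the pose at the moment of the call.
- close_job(): hands the job in; it is judged then, once.
The state is a dict: "clock": time; "q": joint angles; "qvel": joint speeds; "joint_torque": joint torques, N m; "ee_pos": TCP position; "ee_rot": TCP orientation; "force": force on the tool from outside, world axes, zero at the start; "ft_torque": the same for the moment, N m; "opening": finger opening in m; "grip_force": force on a finger pad.
Only numpy, scipy, OpenCV 4.12 (cv2) and the standard library are available. Lean on these libraries where they do the work, as an engineer would, in place of code of your own. Each camera call takes 0.05 s, during which the arm holds its last target. There are 200 camera calls.

## Working session

There is one attempt and no reset: what is moved stays moved. The work goes in short steps, Python scripts to look and compute and a tool call to move; the robot and the scene stay as the last step left them, time stands still between calls to the robot, and variables do not carry over. Pictures are saved under pics/ and viewed, at most 14 in all, crops included, and the job is handed in when it is done.

Besides the shell and the picture viewer there is one more tool, called after "Emit:" as name(argument=value, ...), one argument or row to a line, values as JSON. drive_tool: Moves the arm, as the interface text tells. Its arguments: {"type":"object","properties":{"moves":{"type":"array","items":{"type":"array","items":{"type":"number"}}},"grip_force":{"type":"number"}},"required":["moves"]}

```bash
mkdir -p pics
cat > h.py <<'E'
from plant import *
import numpy as np, cv2
def cam(n):
    c=camera_info(n); f=192/np.tan(np.radians(c["vertical_fov"])/2)
    K=np.array([[f,0,c["cx"]],[0,f,c["cy"]],[0,0,1]]); R=cv2.Rodrigues(np.array(c["rvec"],float))[0]
    return K,R,np.array(c["tvec"],float).ravel()
def back(C,uv,z):
    K,R,t=C; o=-R.T@t; d=R.T@np.linalg.inv(K)@np.array([uv[0],uv[1],1.]); return o+d*(z-o[2])/d[2]
def proj(C,p):
    K,R,t=C; q=K@(R@np.array(p,float)+t); return q[:2]/q[2]
def save(n,fn,crop=None):
    im=cv2.cvtColor(grab_frame(n),cv2.COLOR_RGB2BGR); cv2.imwrite("pics/raw_"+fn,im)
    if crop: 
        a,b,c,d=crop; im=im[b:d,a:c]
    s=min(800/im.shape[1],600/im.shape[0]); cv2.imwrite("pics/"+fn,cv2.resize(im,None,fx=s,fy=s,interpolation=cv2.INTER_CUBIC)); print(fn,s)
E
python3 - <<'E'
from h import *
for n in("top","side","wrist"):
    save(n,n+"0.png"); K,R,t=cam(n); print(n,K[0,0],K[:2,2],-R.T@t, R.tolist())
print(camera_info("top")); print(read_state())
E
```

```text
top0.png 1.5625
top 432.87640290290364 [254.92403853 192.34925431] [0.45745023 0.01096876 1.21308025] [[0.02354685156037417, -0.999654399838579, 0.011688740948628915], [-0.9987453438582763, -0.024039104618496676, -0.04393016697617094], [0.044195971569895326, -0.010639658477198357, -0.9989662225343166]]
side0.png 1.5625
side 395.0363981979127 [254.68863783 195.55747175] [0.20000937 0.54022317 0.75636322] [[-0.867747195734165, -0.4969562858726852, 0.007018135587081198], [-0.3685290256409091, 0.6338945512833438, -0.679973569422702], [0.33346838164307996, -0.5926315447096231, -0.7332030350860743]]
wrist0.png 1.5625
wrist 311.9562868680083 [255.53742058 192.60045077] [ 0.22551494 -0.53634586  0.37251773] [[0.25731561937634473, -0.9663273205124224, -0.0004262115094349206], [-0.9184384034239895, -0.24470073988260976, 0.3107932544584854], [-0.30043230708590873, -0.07958050975072864, -0.9504774438811542]]
{'vertical_fov': 47.838845208304775, 'cx': 254.9240385279045, 'cy': 192.34925431198644, 'rvec': array([ 2.23065136, -2.17816733,  0.06091186]), 'tvec': array([-0.01398593,  0.51043079,  1.19172544])}
{'clock': 0.15, 'q': array([-1.33100881e+00,  3.20126740e-01,  1.56540928e+00,  8.46618679e-06,
        1.25743633e+00, -1.99691120e-02]), 'qvel': array([-0.00113704, -0.00110727, -0.00406135, -0.00136706,  0.00066056,
       -0.00016108]), 'joint_torque': array([ 7.50727067e-04, -4.15841246e+01, -2.34344959e+01,  2.20786802e-05,
        5.92704280e-03,  1.22377705e-05]), 'ee_pos': array([ 0.1476079 , -0.55530071,  0.20308189]), 'ee_rot': array([[ 9.66453192e-01,  2.56842608e-01, -3.19848597e-04],
       [ 2.56842804e-01, -9.66452261e-01,  1.34213139e-03],
       [ 3.55981262e-05, -1.37925797e-03, -9.99999048e-01]]), 'force': array([ 0.40690108,  0.61019076, -0.89996587]), 'ft_torque': array([-0.008179  , -0.07237322,  0.05274652]), 'grip_force': 0.0, 'opening': 0.08523950690227726}
```

View pics/top0.png

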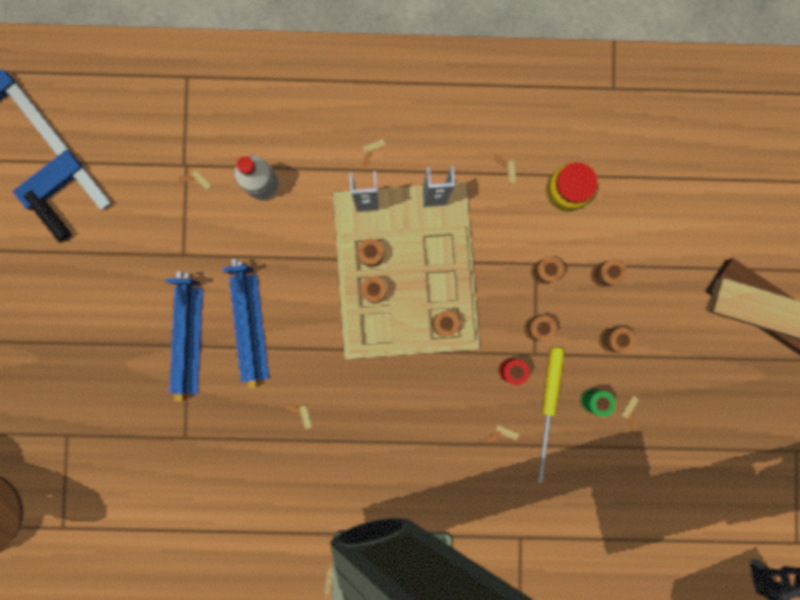

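View pics/side0.png

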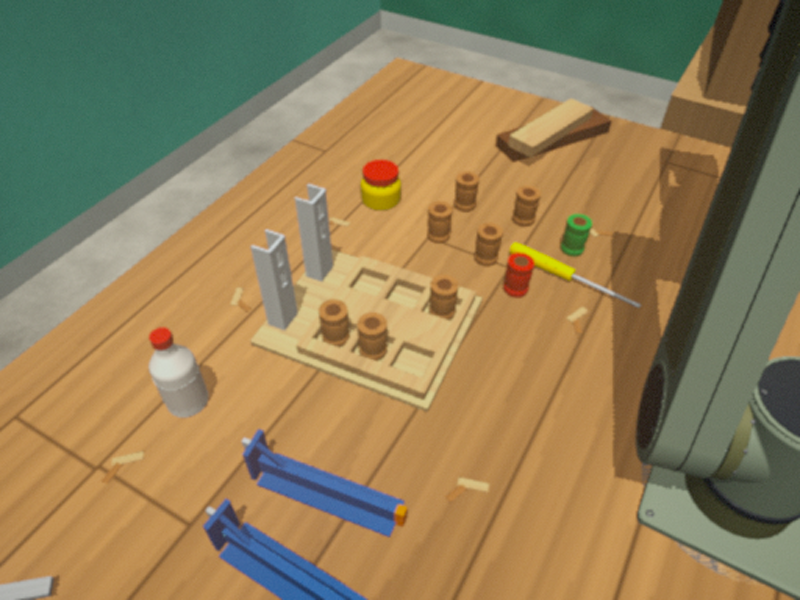

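Top view (800-wide picture): left-column cups at (371,252) and (374,289), and a right-column cup at (446,323). The empty pockets are pocket0 (377,328), pocket4 (441,286) and pocket5 (439,250). Spares are at (550,268), (612,271), (543,327) and (621,339), and the keepers are at left. Next I enlarge the rack and the keepers.

Run:
```python
import cv2
im=cv2.imread("pics/raw_top0.png")
for n,(a,b,c,d) in dict(rk=(210,105,310,235)).items():
    cv2.imwrite(f"pics/{n}.png",cv2.resize(im[b:d,a:c],None,fx=4.6,fy=4.6,interpolation=cv2.INTER_CUBIC))
a=im[155:260,100:180]; b=im[155:260,330:410]
cv2.imwrite("pics/ks.png",cv2.resize(cv2.hconcat([a,b]),None,fx=5,fy=5,interpolation=cv2.INTER_CUBIC))
```

```text
(no output)
```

View pics/rk.png

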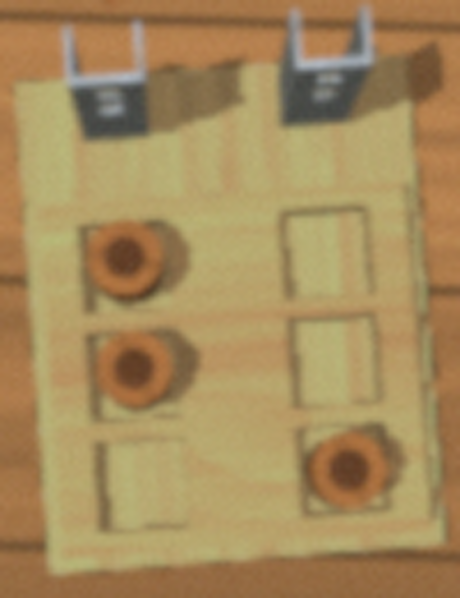

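View pics/ks.png

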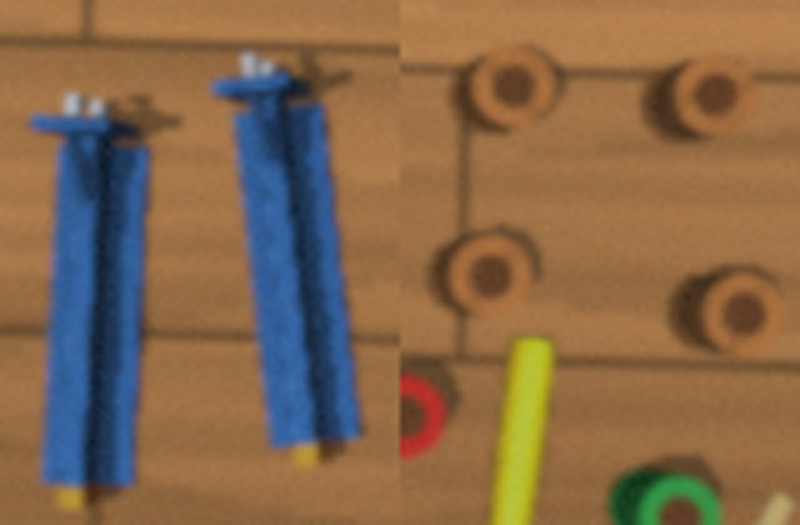

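Enlarged, the pocket rim corners, both uprights' tops and the four spare discs are clear: (515,86), (715,93), (490,276) and (743,314) in the second crop. Each keeper's end plate and orange end can also be read. I fit poses from these.

```bash
cat > fit.py <<'E'
from h import *
from scipy.optimize import least_squares
C=cam("top")
def T(p,pt): 
    c,s=np.cos(p[2]),np.sin(p[2]); return [p[0]+c*pt[0]-s*pt[1],p[1]+s*pt[0]+c*pt[1],pt[2]]
def fit(obs,p0):
    f=lambda p: np.ravel([proj(C,T(p,o[0]))-o[1] for o in obs]); r=least_squares(f,p0,loss="soft_l1"); return r.x,r.fun.reshape(-1,2)
g=lambda u,v:np.array([210+u/4.6,105+v/4.6]); h=lambda u,v:np.array([100+u/5,155+v/5]); hr=lambda u,v:np.array([330+(u-400)/5,155+v/5])
P={0:(-65,60),1:(0,60),2:(65,60),3:(-65,-60),4:(0,-60),5:(65,-60)}
O={5:[(282,210),(368,207),(290,300),(375,298)],4:[(289,318),(375,314),(299,408),(382,404)],0:[(98,443),(184,438),(103,531),(187,527)],3:[(298,430),None,(306,516),(390,511)],2:[(81,228),None,(88,315),None],1:[(88,335),None,(95,421),None]}
S=[(26,26),(26,-26),(-26,26),(-26,-26)]
obs=[]
for k in O:
    for s,o in zip(S,O[k]):
        if o: obs.append((((P[k][0]+s[0])/1e3,(P[k][1]+s[1])/1e3,.03),g(*o)))
rack,res=fit(obs,[.5,0,0])
obs2=obs+[((.145,.08,.178),g(66,80)),((.145,.04,.178),g(147,76)),((.145,-.04,.178),g(290,65)),((.145,-.08,.178),g(372,60))]
print("with uprights",fit(obs2,rack)[0],fit(obs2,rack)[1][-4:].round(1).tolist())
k1=fit([((.09,.02,.066),h(33,116)),((.09,-.02,.066),h(108,117)),((-.12,0,.032),h(70,509))],[.5,.3,0])
k2=fit([((.09,.02,.066),h(213,81)),((.09,-.02,.066),h(289,73)),((-.12,0,.032),h(307,467))],[.5,.3,0])
sp=[back(C,hr(*u),.065) for u in [(514,87),(714,94),(490,276),(743,313)]]
E
python3 - <<'E'
from fit import *
np.set_printoptions(precision=4,suppress=True)
print("rack",rack,np.abs(res).max(),res.std()); print(*k1);print(*k2); print(np.array(sp))
for k in range(6): print(k,np.array(T(rack,(P[k][0]/1e3,P[k][1]/1e3,.012))))
print([back(C,g(*u),.077).round(4).tolist() for u in[(127,257),(134,369),(347,468)]])
print("red/green",back(C,np.array([516,371])/1.5625,.065),back(C,np.array([602,404])/1.5625,.065))
print("chisel",back(C,np.array([557,348])/1.5625,.02),back(C,np.array([541,482])/1.5625,.0), "glue",back(C,np.array([246,164])/1.5625,.15),"wax",back(C,np.array([577,182])/1.5625,.07))
E
```

```text
with uprights [ 0.5305706  -0.01835342  0.09881138] [[0.8, 1.3], [-0.2, 1.0], [1.7, 1.0], [0.4, 0.9]]
rack [ 0.53   -0.0187  0.0943] 0.9991959835780619 0.3371960442902829
[ 0.4464  0.3735 -0.0134] [[-0.0948 -0.1514]
 [ 0.0585  0.2186]
 [ 0.0367 -0.0649]]
[0.4706 0.265  0.1409] [[ 0.0877  0.093 ]
 [-0.0676 -0.051 ]
 [-0.0205 -0.0422]]
[[ 0.5678 -0.261   0.065 ]
 [ 0.5667 -0.3681  0.065 ]
 [ 0.4667 -0.2496  0.065 ]
 [ 0.4503 -0.3847  0.065 ]]
0 [0.4597 0.0349 0.012 ]
1 [0.5244 0.0411 0.012 ]
2 [0.5891 0.0472 0.012 ]
3 [ 0.471  -0.0845  0.012 ]
4 [ 0.5357 -0.0784  0.012 ]
5 [ 0.6004 -0.0723  0.012 ]
[[0.5896, 0.0464, 0.077], [0.5255, 0.0408, 0.077], [0.4718, -0.0821, 0.077]]
red/green [ 0.3936 -0.2035  0.065 ] [ 0.3412 -0.3503  0.065 ]
chisel [ 0.4332 -0.2838  0.02  ] [ 0.1942 -0.2633  0.    ] glue [0.715  0.2458 0.15  ] wax [ 0.7183 -0.3019  0.07  ]
```

Fit is consistent: the rack sits at (0.530, -0.019) with yaw about 0.096, and the predicted positions of the cups in the rack agree to 3 mm. I'll move over the first spare and turn the tool so that the wrist camera sits on the robot side.

Emit:
drive_tool(
  moves=[
    [0.96, -0.35, 0, 0, 1],
    [0.96, -0.35, 0, 0, 1],
    [0.96, -0.35, 0, 0, 1],
    [0.96, -0.35, 0, 0, 1],
    [0.96, -0.35, 0, 0, 1],
  ],
  grip_force=40,
)

```text
clock: 0.78
ee_pos: [0.3583, -0.4083, 0.2035]
ee_rot: [[0.966, 0.257, -0.0], [0.257, -0.966, 0.0], [-0.0, -0.0, -1.0]]
force: [-0.2, -0.5, -0.9]
opening: 0.0855
grip_force: 0.0
```

Emit:
drive_tool(
  moves=[
    [0.96, -0.35, 0, 0, 1],
    [0.96, -0.35, 0, 0, 1],
    [0.96, -0.35, 0, 0, 1],
    [0.96, -0.35, 0, 0, 1],
    [0.96, -0.35, 0, 0, 1],
  ],
)

```text
clock: 1.4
ee_pos: [0.5678, -0.2621, 0.2034]
ee_rot: [[0.966, 0.257, -0.0], [0.257, -0.966, -0.0], [-0.0, -0.0, -1.0]]
force: [-0.1, -0.5, 0.7]
opening: 0.0857
grip_force: 0.0
```

Emit:
drive_tool(
  moves=[
    [0, 0, 0, -1, 1],
    [0, 0, 0, -1, 1],
    [0, 0, 0, -1, 1],
    [0, 0, 0, -1, 1],
    [0, 0, 0, -1, 1],
  ],
)

```text
clock: 2.02
ee_pos: [0.5665, -0.2632, 0.2033]
ee_rot: [[0.706, 0.708, -0.001], [0.708, -0.706, 0.0], [-0.0, -0.001, -1.0]]
force: [-1.1, 0.4, 0.2]
opening: 0.0855
grip_force: 0.0
```

Emit:
drive_tool(
  moves=[
    [0, 0, 0, -1, 1],
    [0, 0, 0, -1, 1],
    [0, 0, 0, -1, 1],
    [0, 0, 0, -1, 1],
    [0, 0, 0, -1, 1],
  ],
)

```text
clock: 2.65
ee_pos: [0.5664, -0.2632, 0.2033]
ee_rot: [[0.257, 0.966, -0.001], [0.966, -0.257, 0.0], [0.0, -0.001, -1.0]]
force: [1.8, 0.5, 0.5]
opening: 0.0854
grip_force: 0.0
```

Emit:
drive_tool(
  moves=[
    [0, 0, 0, -1, 1],
    [0, 0, 0, -1, 1],
    [0, 0, 0, -1, 1],
    [0, 0, 0, -1, 1],
    [0, 0, 0, -1, 1],
  ],
)

```text
clock: 3.28
ee_pos: [0.5664, -0.2632, 0.2033]
ee_rot: [[-0.26, 0.966, -0.001], [0.966, 0.26, 0.0], [0.001, -0.001, -1.0]]
force: [-0.3, -0.7, 0.5]
opening: 0.0855
grip_force: 0.0
```

Emit:
drive_tool(
  moves=[
    [0, 0, 0, -1, 1],
    [0, 0, 0, -1, 1],
    [0, 0, 0, -1, 1],
    [0, 0, 0, -1, 1],
    [0, 0, 0, -1, 1],
  ],
)

```text
clock: 3.9
ee_pos: [0.5664, -0.2632, 0.2033]
ee_rot: [[-0.708, 0.706, -0.001], [0.706, 0.708, 0.0], [0.001, -0.0, -1.0]]
force: [-0.2, 1.0, 0.1]
opening: 0.0856
grip_force: 0.0
```

Emit:
drive_tool(
  moves=[
    [0, 0, 0, -1, 1],
    [0, 0, 0, -1, 1],
    [0, 0, 0, -1, 1],
    [0, 0, 0, -1, 1],
    [0, 0, 0, -1, 1],
  ],
)

```text
clock: 4.53
ee_pos: [0.5664, -0.2632, 0.2033]
ee_rot: [[-0.966, 0.257, -0.001], [0.257, 0.966, 0.0], [0.001, 0.0, -1.0]]
force: [0.6, -0.2, -0.0]
opening: 0.0853
grip_force: 0.0
```

Emit:
drive_tool(
  moves=[
    [0, 0, 0, -1, 1],
    [0, 0, 0, -1, 1],
    [0, 0, 0, -1, 1],
    [0, 0, 0, -0.4, 1],
    [0, 0, 0, 0, 1],
  ],
)

```text
clock: 5.15
ee_pos: [0.5665, -0.2632, 0.2033]
ee_rot: [[-0.996, -0.092, -0.001], [-0.092, 0.996, 0.0], [0.001, 0.0, -1.0]]
force: [-0.1, -0.1, 1.0]
opening: 0.0856
grip_force: 0.0
```

```bash
cat >> fit.py <<'E'
np.set_printoptions(precision=4,suppress=True)
def az():
    R=np.array(read_state()["ee_rot"]); return np.arctan2(R[1,0],R[0,0])%(2*np.pi)
def plan(*targets, a=None):
    """shifts in tool axes (units of 5 cm), one after another; a=azimuth after first turning"""
    s=read_state(); p=np.array(s["ee_pos"]); a0=az(); print("t",round(s["clock"],2),"pos",p,"az",round(a0,4),"open",round(s["opening"],4),"F",np.array(s["force"]).round(1))
    if a is not None:
        d=(a-a0+np.pi)%(2*np.pi)-np.pi; print("yaw units",round(-np.degrees(d)/6,2)); a0=a
    for t in targets:
        d=np.array(t)-p; c,si=np.cos(a0),np.sin(a0); print("shift",np.array([c*d[0]+si*d[1],si*d[0]-c*d[1],-d[2]])/.05); p=np.array(t)
A=np.pi+rack[2]
E
python3 - <<'E'
from fit import *
save("wrist","w1.png")
C2=cam("wrist")
for s in sp: print(np.round(proj(C2,s)*1.5625))
plan([*sp[0][:2],.022],a=A); print(A)
E
```

```text
with uprights [ 0.5305706  -0.01835342  0.09881138] [[0.8, 1.3], [-0.2, 1.0], [1.7, 1.0], [0.4, 0.9]]
w1.png 1.5625
[405. 272.]
[240. 255.]
[441. 108.]
[209.  53.]
t 5.2 pos [ 0.5665 -0.2632  0.2034] az 3.2331 open 0.085 F [-0.1 -0.2 -0.3]
yaw units -0.03
shift [-0.0293  0.0412  3.6279]
3.2358431781559474
```

View pics/w1.png

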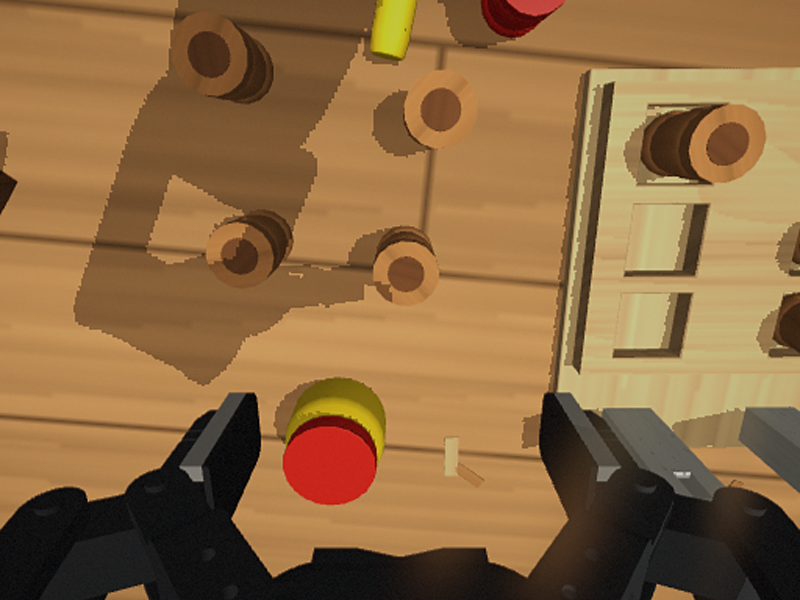

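Wrist view: the spare discs lie within about 1 px of the predicted (405,272), (240,255), (441,108) and (209,53), so the top fit is good. I'll grasp the first spare.

Emit:
drive_tool(
  moves=[
    [-0.03, 0.04, 0.9, 0, 1],
    [0, 0, 0.9, 0, 1],
    [0, 0, 0.9, 0, 1],
    [0, 0, 0.9, 0, 1],
    [0, 0, 0.03, 0, 1],
  ],
)

```text
clock: 5.82
ee_pos: [0.5653, -0.2599, 0.0189]
ee_rot: [[-0.996, -0.092, -0.007], [-0.092, 0.996, 0.003], [0.007, 0.004, -1.0]]
force: [-0.0, -1.1, -0.2]
opening: 0.0853
grip_force: 0.0
```

Emit:
drive_tool(
  moves=[
    [0, 0, 0, 0, -1],
    [0, 0, 0, 0, -1],
    [0, 0, 0, 0, -1],
    [0, 0, 0, 0, -1],
    [0, 0, 0, 0, -1],
  ],
)

```text
clock: 6.45
ee_pos: [0.5695, -0.2618, 0.0247]
ee_rot: [[-0.996, -0.092, 0.004], [-0.092, 0.996, -0.002], [-0.004, -0.002, -1.0]]
force: [-0.6, -0.3, 5.9]
opening: 0.042
grip_force: 39.9
```

Emit:
drive_tool(
  moves=[
    [0, 0, -0.9, 0, -1],
    [0, 0, -0.9, 0, -1],
    [0, 0, -0.9, 0, -1],
    [0, 0, -0.9, 0, -1],
    [0, 0, 0, 0, -1],
  ],
)

```text
clock: 7.08
ee_pos: [0.57, -0.2622, 0.2074]
ee_rot: [[-0.996, -0.092, 0.009], [-0.092, 0.996, -0.004], [-0.009, -0.005, -1.0]]
force: [-0.4, -0.3, -1.0]
opening: 0.042
grip_force: 41.1
```

```bash
sed -i '/with uprights/d' fit.py
python3 - <<'E'
from fit import *
p5=np.array(T(rack,(.065,-.06,.012)))
plan([*p5[:2],.2],[*p5[:2],.036],a=A)
C2=cam("wrist")
E
```

```text
t 7.08 pos [ 0.57   -0.2622  0.2074] az 3.2338 open 0.042 F [-0.4 -0.3 -1. ]
yaw units -0.02
shift [-0.9624  3.7238  0.147 ]
shift [-0.    0.    3.28]
```

Emit:
drive_tool(
  moves=[
    [-0.24, 0.93, 0, 0, -1],
    [-0.24, 0.93, 0, 0, -1],
    [-0.24, 0.93, 0, 0, -1],
    [-0.24, 0.93, 0, 0, -1],
    [0, 0, 0, 0, -1],
  ],
)

```text
clock: 7.7
ee_pos: [0.5981, -0.0683, 0.201]
ee_rot: [[-0.995, -0.096, -0.002], [-0.096, 0.995, 0.001], [0.002, 0.001, -1.0]]
force: [0.1, -0.8, 0.1]
opening: 0.0421
grip_force: 41.1
```

Emit:
drive_tool(
  moves=[
    [0, 0, 0.7, 0, -1],
    [0, 0, 0.7, 0, -1],
    [0, 0, 0.7, 0, -1],
    [0, 0, 0, 0, -1],
    [0, 0, 0, 0, -1],
  ],
)

```text
clock: 8.32
ee_pos: [0.5992, -0.0722, 0.0981]
ee_rot: [[-0.996, -0.092, 0.001], [-0.092, 0.996, -0.0], [-0.001, -0.001, -1.0]]
force: [0.2, 0.0, -0.3]
opening: 0.042
grip_force: 41.1
```

Run:
```python
from fit import *
p5=np.array(T(rack,(.065,-.06,.012)))
plan([*p5[:2],.038],a=A); R=np.array(read_state()["ee_rot"]);print(R[:,2])
C2=cam("wrist"); save("wrist","w2.png")
K=lambda x,y,z=.03: np.round(proj(C2,T(rack,(x,y,z)))*1.5625)
for x,y in S: print("p5",K((65+x)/1e3,(-60+y)/1e3),"p4",K(x/1e3,(-60+y)/1e3))
```

```text
t 8.32 pos [ 0.5992 -0.0722  0.0981] az 3.2332 open 0.042 F [ 0.2  0.  -0.3]
yaw units -0.02
shift [-0.0225 -0.0042  1.2025]
[ 0.0014 -0.0004 -1.    ]
w2.png 1.5625
p5 [451. 352.] p4 [455. 230.]
p5 [353. 352.] p4 [349. 230.]
p5 [454. 256.] p4 [459. 116.]
p5 [350. 256.] p4 [345. 117.]
```

View pics/w2.png

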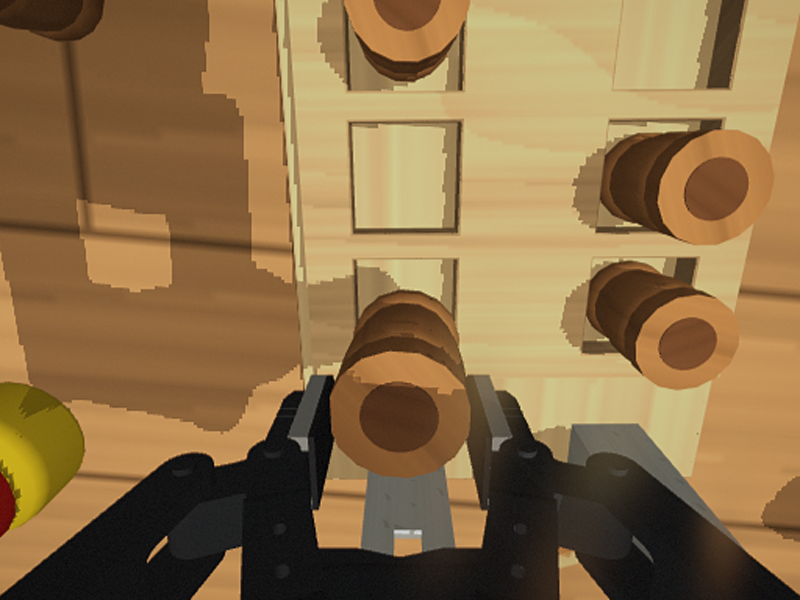

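Wrist view: the cup is held upright over pocket5. The pocket4 rim corners at (350,122), (462,120), (353,233) and (459,233) lie about 4 px right of and below the prediction, so the rack is some 1–2 mm further along +x and +y. I apply half of that and lower the cup.

Emit:
drive_tool(
  moves=[
    [-0.04, 0.02, 0.4, 0, -1],
    [0, 0, 0.4, 0, -1],
    [0, 0, 0.4, 0, -1],
    [0, 0, 0, 0, -1],
    [0, 0, 0, 0, -1],
  ],
)

```text
clock: 9.0
ee_pos: [0.6016, -0.0707, 0.0388]
ee_rot: [[-0.996, -0.092, 0.003], [-0.092, 0.996, -0.001], [-0.003, -0.001, -1.0]]
force: [-0.4, -0.5, -0.8]
opening: 0.042
grip_force: 41.8
```

Emit:
drive_tool(
  moves=[
    [0, 0, 0.02, 0, 0.2],
    [0, 0, 0, 0, 1],
    [0, 0, 0, 0, 1],
    [0, 0, 0, 0, 1],
    [0, 0, 0, 0, 1],
  ],
)

```text
clock: 9.62
ee_pos: [0.6005, -0.0704, 0.0362]
ee_rot: [[-0.996, -0.092, -0.0], [-0.092, 0.996, -0.0], [0.0, -0.0, -1.0]]
force: [-0.5, 0.5, -1.2]
opening: 0.0855
grip_force: 0.0
```

Emit:
drive_tool(
  moves=[
    [0, 0, -0.8, 0, 1],
    [0, 0, -0.8, 0, 1],
    [0, 0, -0.8, 0, 1],
    [0, 0, -0.8, 0, 1],
    [0, 0, 0, 0, 1],
  ],
)

```text
clock: 10.25
ee_pos: [0.6026, -0.0706, 0.2]
ee_rot: [[-0.996, -0.092, 0.008], [-0.092, 0.996, -0.001], [-0.008, -0.002, -1.0]]
force: [-0.2, 0.5, -0.4]
opening: 0.0854
grip_force: 0.0
```

```bash
echo 'rack=rack+[.001,.001,0]' >> fit.py
python3 - <<'E'
from fit import *
p5=np.array(T(rack,(.065,-.06,.077))); C2=cam("wrist")
im=grab_frame("wrist"); cv2.imwrite("pics/raw_w3.png",im[:,:,::-1])
print("pred disc p5",proj(C2,p5)*1.5625)
plan([*sp[1][:2],.2],[*sp[1][:2],.022],a=A)
E
```

```text
pred disc p5 [401.287  272.2657]
t 10.3 pos [ 0.6011 -0.0704  0.1976] az 3.2338 open 0.0855 F [-0.3 -0.3 -0.8]
yaw units -0.02
shift [ 1.2467 -5.8627 -0.0481]
shift [-0.    0.    3.56]
```

Emit:
drive_tool(
  moves=[
    [0.21, -0.98, 0, 0, 1],
    [0.21, -0.98, 0, 0, 1],
    [0.21, -0.98, 0, 0, 1],
    [0.21, -0.98, 0, 0, 1],
    [0.21, -0.98, 0, 0, 1],
  ],
)

```text
clock: 10.92
ee_pos: [0.5696, -0.3202, 0.194]
ee_rot: [[-0.996, -0.092, -0.003], [-0.092, 0.996, 0.002], [0.003, 0.002, -1.0]]
force: [0.6, 0.6, 0.1]
opening: 0.0857
grip_force: 0.0
```

Emit:
drive_tool(
  moves=[
    [0.2, -0.96, 0, 0, 1],
    [0, 0, 0.9, 0, 1],
    [0, 0, 0.9, 0, 1],
    [0, 0, 0.9, 0, 1],
    [0, 0, 0, 0, 1],
  ],
)

```text
clock: 11.55
ee_pos: [0.5617, -0.3656, 0.0556]
ee_rot: [[-0.996, -0.092, -0.01], [-0.092, 0.996, 0.007], [0.009, 0.008, -1.0]]
force: [0.0, -0.3, 0.7]
opening: 0.0858
grip_force: 0.0
```

Run:
```python
from fit import *
plan([*sp[1][:2],.023],a=A)
```

```text
t 11.55 pos [ 0.5617 -0.3656  0.0556] az 3.2338 open 0.0858 F [ 0.  -0.3  0.7]
yaw units -0.02
shift [-0.0933 -0.0605  0.6518]
```

Emit:
drive_tool(
  moves=[
    [0, 0, 0.5, 0, 1],
    [0, 0, 0.28, 0, 1],
    [0, 0, 0, 0, 1],
    [0, 0, 0, 0, -1],
    [0, 0, 0, 0, -1],
  ],
)

```text
clock: 12.18
ee_pos: [0.5659, -0.3683, 0.0234]
ee_rot: [[-0.996, -0.092, 0.002], [-0.092, 0.996, -0.001], [-0.002, -0.001, -1.0]]
force: [0.3, -0.1, -0.2]
opening: 0.0514
grip_force: 0.0
```

Emit:
drive_tool(
  moves=[
    [0, 0, 0, 0, -1],
    [0, 0, 0, 0, -1],
    [0, 0, 0, 0, -1],
    [0, 0, -0.9, 0, -1],
    [0, 0, -0.9, 0, -1],
  ],
)

```text
clock: 12.8
ee_pos: [0.5647, -0.3676, 0.1123]
ee_rot: [[-0.996, -0.092, -0.002], [-0.092, 0.996, 0.001], [0.002, 0.001, -1.0]]
force: [0.2, -1.1, -1.5]
opening: 0.0419
grip_force: 41.0
```

Emit:
drive_tool(
  moves=[
    [0, 0, -0.9, 0, -1],
    [0, 0, -0.9, 0, -1],
    [0, 0, 0, 0, -1],
    [0, 0, 0, 0, -1],
  ],
)

```text
clock: 13.3
ee_pos: [0.5647, -0.3675, 0.2011]
ee_rot: [[-0.996, -0.092, -0.002], [-0.092, 0.996, 0.001], [0.002, 0.001, -1.0]]
force: [-1.0, 0.4, -1.2]
opening: 0.0425
grip_force: 41.0
```

Run:
```python
from fit import *
p=np.array(T(rack,(0,-.06,.012)))
plan([*p[:2],.2],[*p[:2],.037],a=A)
```

```text
t 13.3 pos [ 0.5647 -0.3675  0.2011] az 3.2339 open 0.0425 F [-1.   0.4 -1.2]
yaw units -0.02
shift [0.0113 5.8283 0.0221]
shift [-0.    0.    3.26]
```

Emit:
drive_tool(
  moves=[
    [0.01, 0.97, 0, 0, -1],
    [0, 0.97, 0, 0, -1],
    [0, 0.97, 0, 0, -1],
    [0, 0.97, 0, 0, -1],
    [0, 0.97, 0, 0, -1],
  ],
)

```text
clock: 13.92
ee_pos: [0.541, -0.1247, 0.2]
ee_rot: [[-0.996, -0.092, -0.004], [-0.092, 0.996, 0.001], [0.004, 0.001, -1.0]]
force: [0.8, -0.0, -1.0]
opening: 0.0419
grip_force: 41.1
```

Emit:
drive_tool(
  moves=[
    [0.01, 0.97, 0, 0, -1],
    [0, 0, 0, 0, -1],
    [0, 0, 0.8, 0, -1],
    [0, 0, 0.8, 0, -1],
    [0, 0, 0, 0, -1],
  ],
)

```text
clock: 14.55
ee_pos: [0.5343, -0.0786, 0.1183]
ee_rot: [[-0.996, -0.091, -0.01], [-0.091, 0.996, 0.001], [0.009, 0.002, -1.0]]
force: [0.4, -0.1, -0.1]
opening: 0.0424
grip_force: 41.1
```

Run:
```python
from fit import *
p=np.array(T(rack,(0,-.06,.012)))
plan([*p[:2],.037],a=A)
```

```text
t 14.55 pos [ 0.5343 -0.0786  0.1183] az 3.2331 open 0.0424 F [ 0.4 -0.1 -0.1]
yaw units -0.03
shift [-0.0488  0.0192  1.6266]
```

Emit:
drive_tool(
  moves=[
    [-0.01, 0.02, 0.8, 0, -1],
    [0, 0, 0.5, 0, -1],
    [0, 0, 0.36, 0, -1],
    [0, 0, 0, 0, -1],
    [0, 0, 0, 0, -1],
  ],
)

```text
clock: 15.18
ee_pos: [0.5391, -0.0777, 0.0405]
ee_rot: [[-0.996, -0.092, 0.002], [-0.092, 0.996, -0.001], [-0.002, -0.001, -1.0]]
force: [-0.0, -0.2, -0.4]
opening: 0.0419
grip_force: 41.1
```

Emit:
drive_tool(
  moves=[
    [0, 0, 0.02, 0, 0.2],
    [0, 0, 0, 0, 1],
    [0, 0, 0, 0, 1],
    [0, 0, 0, 0, 1],
    [0, 0, -0.8, 0, 1],
  ],
)

```text
clock: 15.8
ee_pos: [0.5355, -0.0768, 0.0761]
ee_rot: [[-0.996, -0.092, -0.007], [-0.092, 0.996, 0.001], [0.007, 0.002, -1.0]]
force: [1.1, -0.1, 0.1]
opening: 0.0854
grip_force: 0.0
```

Emit:
drive_tool(
  moves=[
    [0, 0, -0.8, 0, 1],
    [0, 0, -0.8, 0, 1],
    [0, 0, -0.8, 0, 1],
    [0, 0, 0, 0, 1],
    [0, 0, 0, 0, 1],
  ],
)

```text
clock: 16.42
ee_pos: [0.5372, -0.077, 0.1975]
ee_rot: [[-0.996, -0.092, -0.001], [-0.092, 0.996, 0.0], [0.001, 0.0, -1.0]]
force: [-0.3, 0.3, -1.5]
opening: 0.085
grip_force: 0.0
```

Run:
```python
from fit import *
C2=cam("wrist"); save("wrist","w4.png")
for x in (.065,0): print(proj(C2,T(rack,(x,-.06,.077)))*1.5625)
plan([*sp[2][:2],.2],[*sp[2][:2],.023],a=A)
```

```text
w4.png 1.5625
[401.2858 371.7045]
[401.26  275.996]
t 16.48 pos [ 0.5369 -0.077   0.1969] az 3.2339 open 0.0856 F [0.8 0.8 0.4]
yaw units -0.02
shift [ 1.7226 -3.3052 -0.0627]
shift [-0.    0.    3.54]
```

View pics/w4.png

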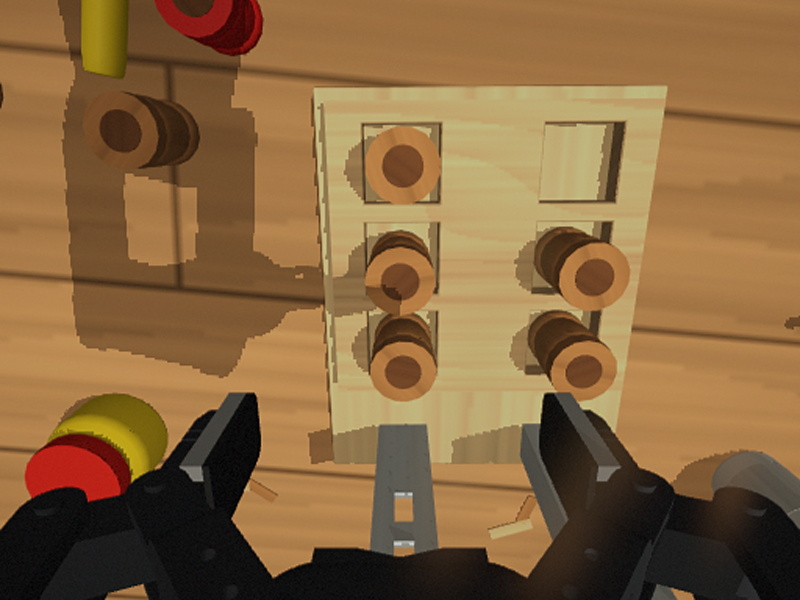

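Both cups stand in their pockets: the discs at (403,372) and (400,282) sit within about 4 mm of the pocket centres. On to the third spare, for pocket0.

Emit:
drive_tool(
  moves=[
    [0.43, -0.83, 0, 0, 1],
    [0.43, -0.83, 0, 0, 1],
    [0.43, -0.83, 0, 0, 1],
    [0.43, -0.82, 0, 0, 1],
    [0, 0, 0.8, 0, 1],
  ],
)

```text
clock: 17.1
ee_pos: [0.4678, -0.2533, 0.1588]
ee_rot: [[-0.996, -0.088, 0.004], [-0.088, 0.996, -0.003], [-0.003, -0.003, -1.0]]
force: [0.9, -0.5, -1.5]
opening: 0.0855
grip_force: 0.0
```

Emit:
drive_tool(
  moves=[
    [0, 0, 0.8, 0, 1],
    [0, 0, 0.8, 0, 1],
    [0, 0, 0, 0, 1],
    [0, 0, 0, 0, 1],
  ],
)

```text
clock: 17.6
ee_pos: [0.468, -0.2501, 0.0787]
ee_rot: [[-0.996, -0.092, 0.0], [-0.092, 0.996, -0.0], [-0.0, -0.0, -1.0]]
force: [1.2, 0.7, 0.9]
opening: 0.0855
grip_force: 0.0
```

Run:
```python
from fit import *
plan([*sp[2][:2],.023],a=A)
```

```text
t 17.6 pos [ 0.468  -0.2501  0.0787] az 3.234 open 0.0855 F [1.2 0.7 0.9]
yaw units -0.02
shift [0.024  0.0126 1.1148]
```

Emit:
drive_tool(
  moves=[
    [0.02, 0.01, 0.5, 0, 1],
    [0, 0, 0.4, 0, 1],
    [0, 0, 0.2, 0, 1],
    [0, 0, 0, 0, 1],
    [0, 0, 0, 0, -1],
  ],
)

```text
clock: 18.23
ee_pos: [0.4673, -0.2499, 0.0243]
ee_rot: [[-0.996, -0.092, 0.002], [-0.092, 0.996, -0.001], [-0.002, -0.001, -1.0]]
force: [-0.2, 0.9, 1.0]
opening: 0.07
grip_force: 0.0
```

Emit:
drive_tool(
  moves=[
    [0, 0, 0, 0, -1],
    [0, 0, 0, 0, -1],
    [0, 0, 0, 0, -1],
    [0, 0, 0, 0, -1],
    [0, 0, -0.9, 0, -1],
  ],
)

```text
clock: 18.85
ee_pos: [0.4641, -0.2482, 0.0661]
ee_rot: [[-0.996, -0.092, -0.007], [-0.092, 0.996, 0.004], [0.007, 0.004, -1.0]]
force: [0.5, -0.9, -0.5]
opening: 0.0422
grip_force: 41.1
```

Emit:
drive_tool(
  moves=[
    [0, 0, -0.9, 0, -1],
    [0, 0, -0.9, 0, -1],
    [0, 0, -0.5, 0, -1],
    [0, 0, 0, 0, -1],
    [0, 0, 0, 0, -1],
  ],
)

```text
clock: 19.48
ee_pos: [0.4656, -0.249, 0.1818]
ee_rot: [[-0.996, -0.092, -0.002], [-0.092, 0.996, 0.001], [0.002, 0.001, -1.0]]
force: [-0.7, -0.0, -0.3]
opening: 0.0423
grip_force: 41.1
```

Run:
```python
from fit import *
p=np.array(T(rack,(-.065,.06,.012)))
plan([*p[:2],.18],[*p[:2],.037],a=A)
```

```text
t 19.48 pos [ 0.4656 -0.249   0.1818] az 3.2338 open 0.0423 F [-0.7 -0.  -0.3]
yaw units -0.02
shift [-0.4391  5.6824  0.0351]
shift [-0.    0.    2.86]
```

Emit:
drive_tool(
  moves=[
    [-0.07, 0.95, 0, 0, -1],
    [-0.07, 0.95, 0, 0, -1],
    [-0.07, 0.95, 0, 0, -1],
    [-0.07, 0.95, 0, 0, -1],
    [-0.08, 0.95, 0, 0, -1],
  ],
)

```text
clock: 20.1
ee_pos: [0.4612, -0.0098, 0.1813]
ee_rot: [[-0.996, -0.092, -0.003], [-0.092, 0.996, 0.0], [0.003, 0.0, -1.0]]
force: [0.0, 0.4, -1.1]
opening: 0.0424
grip_force: 41.2
```

Emit:
drive_tool(
  moves=[
    [-0.08, 0.93, 0, 0, -1],
    [0, 0, 0, 0, -1],
    [0, 0, 0.8, 0, -1],
    [0, 0, 0.8, 0, -1],
    [0, 0, 0, 0, -1],
  ],
)

```text
clock: 20.72
ee_pos: [0.4589, 0.0343, 0.0999]
ee_rot: [[-0.996, -0.091, -0.009], [-0.091, 0.996, -0.001], [0.009, -0.0, -1.0]]
force: [-0.2, 0.6, -0.9]
opening: 0.042
grip_force: 41.2
```

Emit:
drive_tool(
  moves=[
    [0, 0, 0, 0, -1],
    [0, 0, 0, 0, -1],
  ],
)

```text
clock: 20.98
ee_pos: [0.4634, 0.0351, 0.1046]
ee_rot: [[-0.996, -0.092, 0.003], [-0.092, 0.996, 0.0], [-0.003, -0.0, -1.0]]
force: [-0.5, 0.2, -0.7]
opening: 0.0418
grip_force: 41.2
```

Run:
```python
from fit import *
p=np.array(T(rack,(-.065,.06,.012)))
plan([*p[:2],.037],a=A)
```

```text
t 20.98 pos [0.4634 0.0351 0.1046] az 3.2334 open 0.0418 F [-0.5  0.2 -0.7]
yaw units -0.02
shift [0.0537 0.022  1.3519]
```

Emit:
drive_tool(
  moves=[
    [0.03, 0.02, 0.6, 0, -1],
    [0, 0, 0.4, 0, -1],
    [0, 0, 0.3, 0, -1],
    [0, 0, 0, 0, -1],
    [0, 0, 0, 0, -1],
  ],
)

```text
clock: 21.6
ee_pos: [0.4617, 0.0362, 0.0393]
ee_rot: [[-0.996, -0.092, 0.002], [-0.092, 0.996, 0.0], [-0.002, -0.0, -1.0]]
force: [0.5, -0.7, -0.6]
opening: 0.0421
grip_force: 41.3
```

Emit:
drive_tool(
  moves=[
    [0, 0, 0.02, 0, 0.2],
    [0, 0, 0, 0, 1],
    [0, 0, 0, 0, 1],
    [0, 0, 0, 0, 1],
    [0, 0, -0.8, 0, 1],
  ],
)

```text
clock: 22.22
ee_pos: [0.4582, 0.0361, 0.0755]
ee_rot: [[-0.996, -0.092, -0.007], [-0.092, 0.996, -0.0], [0.007, 0.0, -1.0]]
force: [0.4, 0.3, -0.1]
opening: 0.0855
grip_force: 0.0
```

Emit:
drive_tool(
  moves=[
    [0, 0, -0.8, 0, 1],
    [0, 0, -0.8, 0, 1],
    [0, 0, -0.8, 0, 1],
    [0, 0, 0, 0, 1],
    [0, 0, 0, 0, 1],
  ],
)

```text
clock: 22.85
ee_pos: [0.4599, 0.0362, 0.1965]
ee_rot: [[-0.996, -0.092, -0.001], [-0.092, 0.996, -0.0], [0.001, -0.0, -1.0]]
force: [-1.5, 0.5, -0.6]
opening: 0.0855
grip_force: 0.0
```

Run:
```python
from fit import *
ims=[]
C2=cam("wrist"); a=grab_frame("wrist"); b=grab_frame("top"); 
cv2.imwrite("pics/raw_w5.png",a[:,:,::-1]); cv2.imwrite("pics/raw_top5.png",b[:,:,::-1])
c=cv2.resize(b[130:270,95:185],None,fx=384/140,fy=384/140,interpolation=cv2.INTER_CUBIC)
o=cv2.hconcat([a,c])[:,:,::-1]; print(o.shape); cv2.imwrite("pics/w5.png",o)
print(proj(C2,T(rack,(-.065,.06,.077))))
plan([k2[0][0],k2[0][1],.2],a=np.pi+k2[0][2])
```

```text
(384, 759, 3)
[256.8679 178.2046]
t 22.95 pos [0.4596 0.0362 0.1958] az 3.2339 open 0.0856 F [-0.2 -0.2 -0.8]
yaw units -0.46
shift [-0.8597  4.5009 -0.084 ]
```

View pics/w5.png

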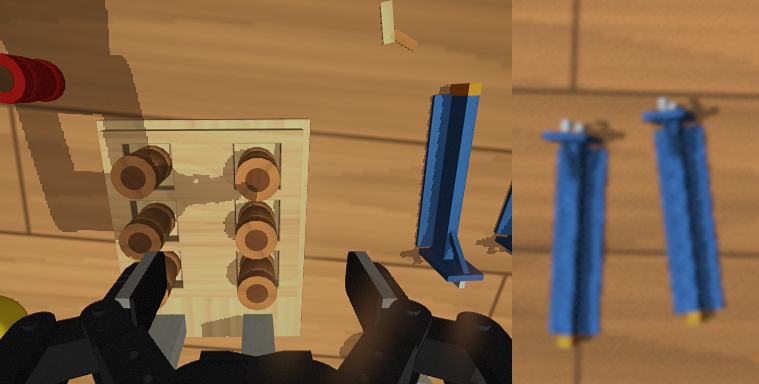

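All six pockets are full, and the last disc at (257,178) is exactly as predicted. The keepers have not moved: their tips at (694,322) and (564,345) in the crop match the first picture. I go over the nearer keeper.

Emit:
drive_tool(
  moves=[
    [0, 0, 0, -0.46, 1],
    [-0.17, 0.9, 0, 0, 1],
    [-0.17, 0.9, 0, 0, 1],
    [-0.17, 0.9, 0, 0, 1],
    [-0.17, 0.9, 0, 0, 1],
  ],
)

```text
clock: 23.58
ee_pos: [0.4684, 0.2204, 0.1957]
ee_rot: [[-0.99, -0.14, -0.002], [-0.14, 0.99, -0.001], [0.002, -0.001, -1.0]]
force: [0.4, 0.1, -1.0]
opening: 0.0853
grip_force: 0.0
```

Emit:
drive_tool(
  moves=[
    [-0.17, 0.9, 0, 0, 1],
    [0, 0, 0, 0, 1],
    [0, 0, 0, 0, 1],
    [0, 0, 0, 0, 1],
  ],
)

```text
clock: 24.08
ee_pos: [0.471, 0.2637, 0.1968]
ee_rot: [[-0.99, -0.139, -0.001], [-0.139, 0.99, -0.001], [0.001, -0.001, -1.0]]
force: [0.3, 0.5, 0.8]
opening: 0.0852
grip_force: 0.0
```

Run:
```python
from fit import *
C2=cam("wrist"); save("wrist","w6.png")
for q in [(-.12,-.006,.032),(-.12,.006,.032),(0,.006,.032),(0,-.006,.032),(.082,.02,.066),(.082,-.02,.066)]: print(q,proj(C2,T(k2[0],q))*1.5625)
plan([k2[0][0],k2[0][1],.2],a=np.pi+k2[0][2])
```

```text
w6.png 1.5625
(-0.12, -0.006, 0.032) [394.3898  72.8646]
(-0.12, 0.006, 0.032) [413.563   72.8335]
(0, 0.006, 0.032) [412.2296 260.1298]
(0, -0.006, 0.032) [395.1364 260.1442]
(0.082, 0.02, 0.066) [432.9246 387.9533]
(0.082, -0.02, 0.066) [374.7634 387.9715]
t 24.12 pos [0.4711 0.2638 0.197 ] az 3.2805 open 0.0854 F [-0.3 -1.  -0.1]
yaw units -0.02
shift [ 0.0068  0.0259 -0.0603]
```

View pics/w6.png

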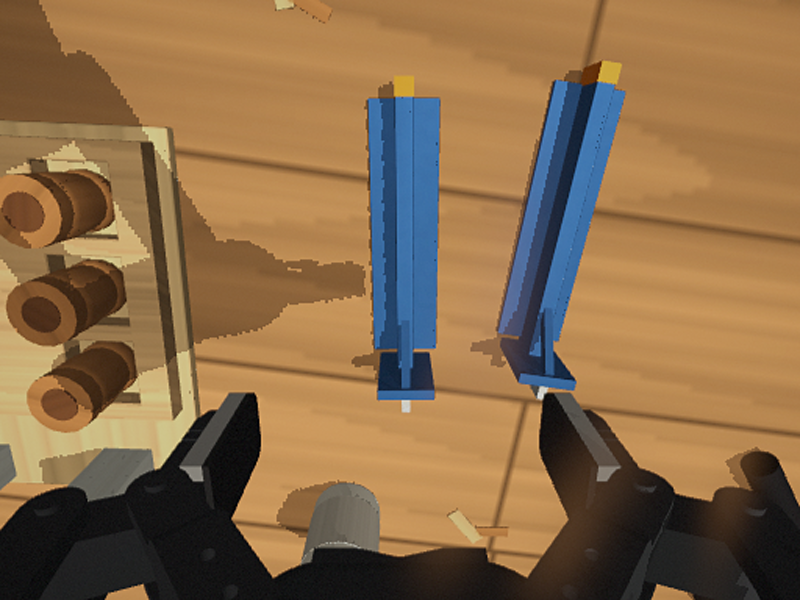

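Wrist view: keeper tip at (404,75) and plate edge at (377–435, 390), against predictions of (404,73) and (375–433, 388). It is aligned within 1 mm, so I grip it.

Emit:
drive_tool(
  moves=[
    [0, 0.02, 0.8, 0, 1],
    [0, 0, 0.8, 0, 1],
    [0, 0, 0.8, 0, 1],
    [0, 0, 0.6, 0, 1],
    [0, 0, 0.4, 0, 1],
  ],
  grip_force=100,
)

```text
clock: 24.75
ee_pos: [0.4706, 0.2646, 0.0259]
ee_rot: [[-0.99, -0.139, -0.001], [-0.139, 0.99, -0.001], [0.002, -0.001, -1.0]]
force: [0.6, -0.5, 0.6]
opening: 0.0854
grip_force: 0.0
```

Emit:
drive_tool(
  moves=[
    [0, 0, 0.3, 0, 1],
    [0, 0, 0, 0, 1],
    [0, 0, 0, 0, 1],
    [0, 0, 0, 0, -1],
    [0, 0, 0, 0, -1],
  ],
)

```text
clock: 25.38
ee_pos: [0.4714, 0.2661, 0.0128]
ee_rot: [[-0.99, -0.14, 0.001], [-0.14, 0.99, 0.0], [-0.001, 0.0, -1.0]]
force: [-0.1, -1.0, 0.3]
opening: 0.0514
grip_force: 0.0
```

Emit:
drive_tool(
  moves=[
    [0, 0, 0, 0, -1],
    [0, 0, 0, 0, -1],
    [0, 0, 0, 0, -1],
    [0, 0, 0, 0, -1],
    [0, 0, 0, 0, -1],
  ],
)

```text
clock: 26.0
ee_pos: [0.4711, 0.2659, 0.0121]
ee_rot: [[-0.99, -0.14, -0.0], [-0.14, 0.99, -0.0], [0.0, -0.0, -1.0]]
force: [0.5, -0.5, -0.5]
opening: -0.0001
grip_force: 0.0
```

Run:
```python
from fit import *
st=np.array(T(rack,(0.055-.04,-.06,.084)))
plan([k2[0][0],k2[0][1],.22],[*st[:2],.22],a=A)
```

```text
t 26.0 pos [0.4711 0.2659 0.0121] az 3.282 open -0.0001 F [ 0.5 -0.5 -0.5]
yaw units 0.44
shift [ 0.0111 -0.0165 -4.1572]
shift [-0.9714 -6.9425 -0.    ]
```

The fingers shut on nothing, so I look before doing anything else.

Run:
```python
from fit import *
C2=cam("wrist"); a=grab_frame("wrist"); b=grab_frame("top"); 
cv2.imwrite("pics/raw_w7.png",a[:,:,::-1]); cv2.imwrite("pics/raw_top7.png",b[:,:,::-1])
c=cv2.resize(b[120:260,95:200],None,fx=384/140,fy=384/140,interpolation=cv2.INTER_CUBIC)
o=cv2.hconcat([a,c])[:,:,::-1]; print(o.shape); cv2.imwrite("pics/w7.png",o)
```

```text
(384, 800, 3)
```

View pics/w7.png

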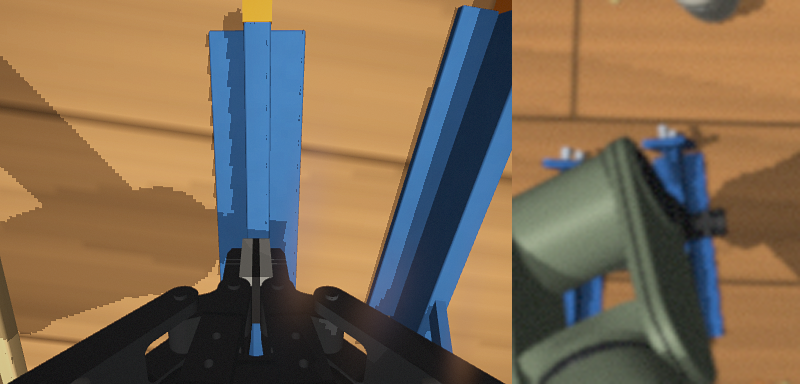

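Run:
```python
from fit import *
s=read_state(); C2=cam("wrist"); p=np.array(s["ee_pos"]); R=np.array(s["ee_rot"])
print("tcp",proj(C2,p),"grasp",proj(C2,p-R[:,2]*.019))
for q in [(-.12,-.006,.032),(-.12,.006,.032),(0,.006,.032),(0,-.006,.032),(-.11,.025,.005),(-.11,-.025,.005)]: print(q,proj(C2,T(k2[0],q)))
a=cv2.imread("pics/raw_w7.png")[180:384,160:352]; C3=cam("side"); b=grab_frame("side")[:,:,::-1]; cv2.imwrite("pics/raw_s7.png",b)
u,v=proj(C3,p).astype(int); print(u,v); u0=min(max(u-75,0),512-150); v0=min(max(v-100,0),384-160); b=b[v0:v0+160,u0:u0+150]
r=lambda i:cv2.resize(i,(int(i.shape[1]*440/i.shape[0]),440),interpolation=cv2.INTER_CUBIC)
o=cv2.hconcat([r(a),r(b)]); o=cv2.resize(o,None,fx=.95,fy=.95); print(o.shape,u0,v0); cv2.imwrite("pics/w8.png",o)
```

```text
tcp [258.038  230.4979] grasp [258.274  245.5632]
(-0.12, -0.006, 0.032) [242.6258 -14.7631]
(-0.12, 0.006, 0.032) [271.5785 -14.7733]
(0, 0.006, 0.032) [267.995  245.2963]
(0, -0.006, 0.032) [245.5162 245.2855]
(-0.11, 0.025, 0.005) [306.2203  25.1906]
(-0.11, -0.025, 0.005) [207.5414  25.213 ]
203 310
(418, 785, 3) 128 210
```

View pics/w8.png

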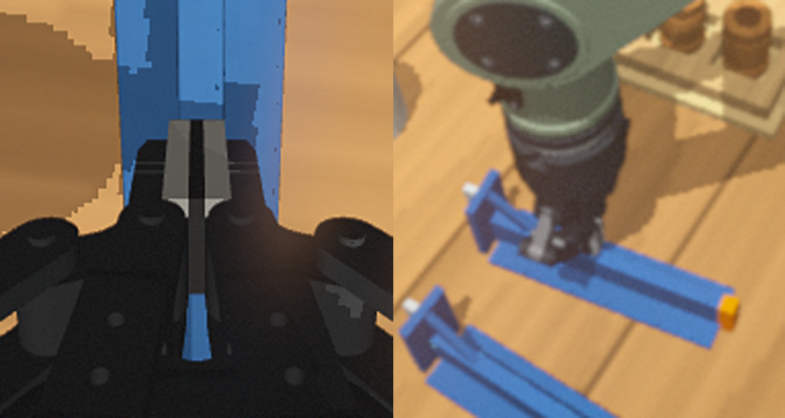

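The picture is ambiguous: pads at (200,160) in the crop overlap the bar, while the opening reads 0. A small lift will show whether the keeper is held.

Emit:
drive_tool(
  moves=[
    [0, 0, -0.3, 0, -1],
    [0, 0, -0.3, 0, -1],
    [0, 0, 0, 0, -1],
    [0, 0, 0, 0, -1],
    [0, 0, 0, 0, -1],
  ],
)

```text
clock: 26.78
ee_pos: [0.4707, 0.2657, 0.0418]
ee_rot: [[-0.99, -0.14, -0.001], [-0.14, 0.99, -0.001], [0.001, -0.0, -1.0]]
force: [-0.4, 0.9, 0.2]
opening: -0.0003
grip_force: 0.0
```

Run:
```python
from fit import *
s=read_state(); print(s["ee_pos"],s["force"],s["ft_torque"],s["opening"],s["grip_force"])
C2=cam("wrist"); a=grab_frame("wrist"); cv2.imwrite("pics/raw_w9.png",a[:,:,::-1])
hsv=cv2.cvtColor(a,cv2.COLOR_RGB2HSV); m=((hsv[...,0]>15)&(hsv[...,0]<32)&(hsv[...,1]>170)&(hsv[...,2]>120)); m[100:]=0
v,u=np.nonzero(m); print("orange",len(u),u.min() if len(u) else 0,u.max() if len(u) else 0,v.min() if len(u) else 0,v.max() if len(u) else 0)
for dz in (0,.03): print(dz,[proj(C2,np.array(T(k2[0],(-.12,y,.032)))+[0,0,dz]).round(1).tolist() for y in(-.006,.006)],[proj(C2,np.array(T(k2[0],(-.108,y,.032)))+[0,0,dz]).round(1).tolist() for y in(-.006,.006)])
```

```text
[0.4707 0.2657 0.0418] [-0.4458  0.9192  0.1522] [-0.0285  0.005  -0.0029] -0.00025106153870575656 0.0
orange 864 245 511 0 34
0 [[245.3, 5.0], [269.0, 5.0]] [[245.5, 31.4], [268.7, 31.4]]
0.03 [[242.9, -14.0], [271.9, -14.0]] [[243.3, 18.6], [271.4, 18.6]]
```

The keeper stayed put: its orange end is still at row 34. The shut fingers therefore passed above the 32 mm bar at TCP z = 12 mm, so the real tips sit at least 20 mm higher than the reported TCP. I reopen and go about 24 mm deeper, watching the force.

Emit:
drive_tool(
  moves=[
    [0, 0, 0, 0, 1],
    [0, 0, 0, 0, 1],
    [0, 0, 0, 0, 1],
    [0, 0, 0, 0, 1],
    [0, 0, 0, 0, 1],
  ],
)

```text
clock: 27.45
ee_pos: [0.4711, 0.2659, 0.0422]
ee_rot: [[-0.99, -0.14, 0.0], [-0.14, 0.99, -0.0], [-0.0, -0.0, -1.0]]
force: [-0.1, -0.3, 0.2]
opening: 0.0854
grip_force: 0.0
```

Emit:
drive_tool(
  moves=[
    [0, 0, 0.3, 0, 1],
    [0, 0, 0.3, 0, 1],
    [0, 0, 0.1, 0, 1],
    [0, 0, 0, 0, 1],
  ],
)

```text
clock: 27.95
ee_pos: [0.4706, 0.2657, 0.0063]
ee_rot: [[-0.99, -0.14, -0.001], [-0.14, 0.99, -0.001], [0.002, -0.001, -1.0]]
force: [1.0, 0.3, -0.2]
opening: 0.0851
grip_force: 0.0
```

Emit:
drive_tool(
  moves=[
    [0, 0, 0.12, 0, 1],
    [0, 0, 0.12, 0, 1],
    [0, 0, 0, 0, 1],
  ],
)

```text
clock: 28.32
ee_pos: [0.4707, 0.2657, -0.0053]
ee_rot: [[-0.99, -0.14, -0.001], [-0.14, 0.99, -0.001], [0.001, -0.0, -1.0]]
force: [-0.9, 0.4, 0.9]
opening: 0.0857
grip_force: 0.0
```

Emit:
drive_tool(
  moves=[
    [0, 0, 0.12, 0, 1],
    [0, 0, 0, 0, 1],
    [0, 0, 0, 0, 1],
  ],
)

```text
clock: 28.7
ee_pos: [0.4711, 0.266, -0.0108]
ee_rot: [[-0.99, -0.14, 0.0], [-0.14, 0.99, -0.0], [-0.0, -0.0, -1.0]]
force: [0.1, 0.8, -0.4]
opening: 0.0856
grip_force: 0.0
```

No contact at z = -11 mm, which confirms the offset. Closing.

Emit:
drive_tool(
  moves=[
    [0, 0, 0, 0, -1],
    [0, 0, 0, 0, -1],
    [0, 0, 0, 0, -1],
    [0, 0, 0, 0, -1],
    [0, 0, 0, 0, -1],
  ],
  grip_force=60,
)

```text
clock: 29.32
ee_pos: [0.4712, 0.266, -0.0105]
ee_rot: [[-0.99, -0.14, 0.0], [-0.14, 0.99, 0.0], [-0.0, 0.0, -1.0]]
force: [-1.0, 0.4, 2.9]
opening: 0.0104
grip_force: 61.4
```

Emit:
drive_tool(
  moves=[
    [0, 0, 0, 0, -1],
    [0, 0, 0, 0, -1],
    [0, 0, 0, 0, -1],
  ],
)

```text
clock: 29.7
ee_pos: [0.4712, 0.266, -0.0106]
ee_rot: [[-0.99, -0.14, 0.0], [-0.14, 0.99, 0.0], [-0.0, 0.0, -1.0]]
force: [-1.0, -0.9, 4.5]
opening: 0.0104
grip_force: 61.6
```

Gripped: opening 10.4 mm at 61 N. I lift and carry it over the right column.

Emit:
drive_tool(
  moves=[
    [0, 0, -0.2, 0, -1],
    [0, 0, -0.6, 0, -1],
    [0, 0, -0.7, 0, -1],
    [0, 0, -0.7, 0, -1],
    [0, 0, -0.7, 0, -1],
  ],
  grip_force=100,
)

```text
clock: 30.32
ee_pos: [0.4702, 0.2655, 0.1346]
ee_rot: [[-0.99, -0.14, -0.002], [-0.14, 0.99, -0.001], [0.002, -0.001, -1.0]]
force: [0.8, 0.8, -2.3]
opening: 0.0092
grip_force: 100.2
```

Emit:
drive_tool(
  moves=[
    [0, 0, -0.5, 0, -1],
    [0, 0, 0, 0.45, -1],
    [0, 0, 0, 0, -1],
    [0, 0, 0, 0, -1],
  ],
)

```text
clock: 30.82
ee_pos: [0.4704, 0.2656, 0.1583]
ee_rot: [[-0.996, -0.094, -0.002], [-0.094, 0.996, -0.001], [0.002, -0.001, -1.0]]
force: [0.7, 0.9, -3.5]
opening: 0.0093
grip_force: 100.5
```

Run:
```python
from fit import *
st=np.array(T(rack,(.015,-.06,.084)))
plan([*st[:2],.16],a=A); s=read_state(); print(s["opening"],s["grip_force"],s["ft_torque"])
```

```text
t 30.82 pos [0.4704 0.2656 0.1583] az 3.2355 open 0.0093 F [ 0.7  0.9 -3.5]
yaw units -0.0
shift [-0.9734 -6.9535 -0.0335]
0.009340764238874973 100.51116228103638 [-0.0124  0.028  -0.0065]
```

Emit:
drive_tool(
  moves=[
    [-0.12, -0.87, 0, 0, -1],
    [-0.12, -0.87, 0, 0, -1],
    [-0.12, -0.87, 0, 0, -1],
    [-0.12, -0.87, 0, 0, -1],
    [-0.12, -0.87, 0, 0, -1],
  ],
)

```text
clock: 31.45
ee_pos: [0.521, 0.0508, 0.1586]
ee_rot: [[-0.996, -0.094, -0.001], [-0.094, 0.996, -0.0], [0.001, -0.0, -1.0]]
force: [0.4, 0.6, -3.3]
opening: 0.0091
grip_force: 100.4
```

Emit:
drive_tool(
  moves=[
    [-0.12, -0.87, 0, 0, -1],
    [-0.12, -0.87, 0, 0, -1],
    [-0.12, -0.86, 0, 0, -1],
    [0, 0, 0, 0, -1],
    [0, 0, 0, 0, -1],
  ],
)

```text
clock: 32.08
ee_pos: [0.5506, -0.0753, 0.1585]
ee_rot: [[-0.996, -0.093, -0.002], [-0.093, 0.996, 0.001], [0.002, 0.001, -1.0]]
force: [0.4, -0.1, -4.5]
opening: 0.0088
grip_force: 100.4
```

Emit:
drive_tool(
  moves=[
    [0, 0, 0.7, 0, -1],
    [0, 0, 0.6, 0, -1],
    [0, 0, 0, 0, -1],
    [0, 0, 0, 0, -1],
    [0, 0, 0, 0, -1],
  ],
)

```text
clock: 32.7
ee_pos: [0.5523, -0.0754, 0.0958]
ee_rot: [[-0.996, -0.094, 0.003], [-0.094, 0.996, -0.001], [-0.003, -0.001, -1.0]]
force: [-0.4, -0.0, -4.9]
opening: 0.0092
grip_force: 100.3
```

Run:
```python
from fit import *
st=np.array(T(rack,(.015,-.06,.084)))
plan([*st[:2],.088],a=A); save("wrist","w10.png"); C2=cam("wrist"); Kp=(*st[:2],rack[2])
pr=lambda x,y,z: (proj(C2,T(rack,(x,y,z)))*1.5625).round(0)
print("upright top front",pr(.145,-.04,.178),pr(.145,-.08,.178),"slot upper edges", pr(.145,-.054,.164),pr(.145,-.066,.164),"lower",pr(.145,-.054,.138),pr(.145,-.066,.138))
s=read_state(); print(s["ee_rot"])
```

```text
t 32.7 pos [ 0.5523 -0.0754  0.0958] az 3.2355 open 0.0092 F [-0.4 -0.  -4.9]
yaw units -0.0
shift [ 0.0157 -0.0106  0.1554]
w10.png 1.5625
upright top front [468. 865.] [336. 865.] slot upper edges [420. 806.] [384. 805.] lower [418. 717.] [386. 717.]
[[-0.9956 -0.0935  0.0028]
 [-0.0935  0.9956 -0.0005]
 [-0.0027 -0.0007 -1.    ]]
```

View pics/w10.png

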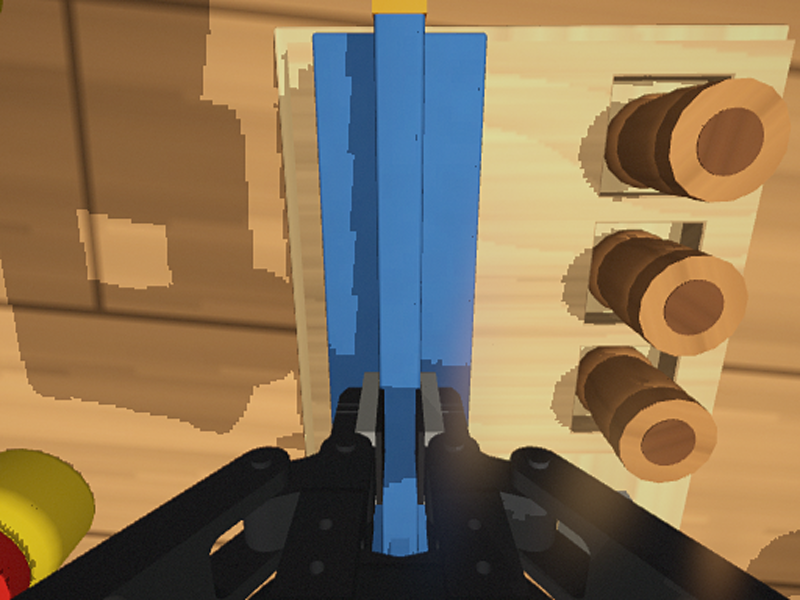

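Wrist view: the bar is straight along the tool axis, centred at column 400, and held level. I trim the height to put the underside at 98 mm and advance towards the upright in guarded steps.

Emit:
drive_tool(
  moves=[
    [0, 0.01, 0.12, 0, -1],
    [-0.25, 0, 0, 0, -1],
    [-0.2, 0, 0, 0, -1],
    [0, 0, 0, 0, -1],
    [0, 0, 0, 0, -1],
  ],
)

```text
clock: 33.38
ee_pos: [0.5734, -0.073, 0.088]
ee_rot: [[-0.996, -0.093, -0.001], [-0.093, 0.996, -0.0], [0.001, 0.0, -1.0]]
force: [-0.1, -0.4, -3.4]
opening: 0.0092
grip_force: 100.4
```

Emit:
drive_tool(
  moves=[
    [0, 0, 0, 0, -1],
    [0, 0, 0, 0, -1],
  ],
)

```text
clock: 33.62
ee_pos: [0.5734, -0.073, 0.0882]
ee_rot: [[-0.996, -0.093, -0.0], [-0.093, 0.996, -0.0], [0.0, -0.0, -1.0]]
force: [0.5, -0.2, -3.5]
opening: 0.0092
grip_force: 100.4
```

Run:
```python
from fit import *
st=np.array(T(rack,(.055,-.06,.084)))
plan([*st[:2],.0874],a=A)
```

```text
t 33.62 pos [ 0.5734 -0.073   0.0882] az 3.2347 open 0.0092 F [ 0.5 -0.2 -3.5]
yaw units -0.01
shift [-0.3614 -0.018   0.017 ]
```

Emit:
drive_tool(
  moves=[
    [-0.08, 0, 0.02, 0, -1],
    [-0.08, 0, 0, 0, -1],
    [0, 0, 0, 0, -1],
  ],
)

```text
clock: 34.0
ee_pos: [0.582, -0.0722, 0.0872]
ee_rot: [[-0.996, -0.093, 0.0], [-0.093, 0.996, -0.0], [-0.0, -0.0, -1.0]]
force: [-0.7, -0.7, -3.4]
opening: 0.0092
grip_force: 100.4
```

Emit:
drive_tool(
  moves=[
    [-0.08, 0, 0, 0, -1],
    [0, 0, 0, 0, -1],
    [0, 0, 0, 0, -1],
  ],
)

```text
clock: 34.38
ee_pos: [0.5855, -0.0719, 0.0871]
ee_rot: [[-0.996, -0.093, -0.0], [-0.093, 0.996, -0.0], [0.0, -0.0, -1.0]]
force: [-0.5, 0.9, -3.3]
opening: 0.0091
grip_force: 100.4
```

Emit:
drive_tool(
  moves=[
    [-0.06, 0, 0, 0, -1],
    [0, 0, 0, 0, -1],
    [0, 0, 0, 0, -1],
  ],
)

```text
clock: 34.75
ee_pos: [0.5885, -0.0716, 0.0872]
ee_rot: [[-0.996, -0.093, -0.0], [-0.093, 0.996, -0.0], [0.0, -0.0, -1.0]]
force: [-0.1, -0.2, -3.2]
opening: 0.0098
grip_force: 100.4
```

The tabs are about 8 mm past the face plane with no force, so they are inside the slots. I continue to face contact.

Emit:
drive_tool(
  moves=[
    [-0.04, 0, 0, 0, -1],
    [0, 0, 0, 0, -1],
    [0, 0, 0, 0, -1],
  ],
)

```text
clock: 35.12
ee_pos: [0.5906, -0.0714, 0.0872]
ee_rot: [[-0.996, -0.093, 0.0], [-0.093, 0.996, -0.0], [-0.0, -0.0, -1.0]]
force: [-0.2, 0.5, -3.2]
opening: 0.0092
grip_force: 100.4
```

Emit:
drive_tool(
  moves=[
    [-0.03, 0, 0, 0, -1],
    [0, 0, 0, 0, -1],
    [0, 0, 0, 0, -1],
  ],
)

```text
clock: 35.5
ee_pos: [0.5906, -0.0714, 0.087]
ee_rot: [[-0.996, -0.093, -0.003], [-0.093, 0.996, -0.0], [0.003, 0.0, -1.0]]
force: [-5.7, -1.4, -1.8]
opening: 0.0091
grip_force: 100.7
```

Emit:
drive_tool(
  moves=[
    [-0.03, 0, 0, 0, -1],
    [0, 0, 0, 0, -1],
    [0, 0, 0, 0, -1],
  ],
)

```text
clock: 35.88
ee_pos: [0.5905, -0.0715, 0.0868]
ee_rot: [[-0.996, -0.093, -0.006], [-0.093, 0.996, -0.0], [0.006, 0.0, -1.0]]
force: [-8.9, -1.3, 0.1]
opening: 0.0092
grip_force: 100.9
```

Face contact came within 1 mm of where expected. I relax slightly and press down 14 mm.

Emit:
drive_tool(
  moves=[
    [0.05, 0, 0, 0, -1],
    [0, 0, 0.08, 0, -1],
    [0, 0, 0, 0, -1],
  ],
)

```text
clock: 36.25
ee_pos: [0.5907, -0.0713, 0.0827]
ee_rot: [[-0.996, -0.093, -0.001], [-0.093, 0.996, -0.0], [0.001, 0.0, -1.0]]
force: [-3.8, -1.0, -3.3]
opening: 0.0092
grip_force: 100.4
```

Emit:
drive_tool(
  moves=[
    [0, 0, 0.08, 0, -1],
    [0, 0, 0, 0, -1],
    [0, 0, 0, 0, -1],
  ],
)

```text
clock: 36.62
ee_pos: [0.5906, -0.0713, 0.0787]
ee_rot: [[-0.996, -0.093, -0.001], [-0.093, 0.996, 0.0], [0.001, 0.0, -1.0]]
force: [-4.5, -1.0, -5.6]
opening: 0.0094
grip_force: 100.3
```

Emit:
drive_tool(
  moves=[
    [0, 0, 0.08, 0, -1],
    [0, 0, 0, 0, -1],
    [0, 0, 0, 0, -1],
  ],
)

```text
clock: 37.0
ee_pos: [0.5906, -0.0713, 0.075]
ee_rot: [[-0.996, -0.093, -0.001], [-0.093, 0.996, -0.0], [0.001, 0.0, -1.0]]
force: [-4.6, -0.8, -3.8]
opening: 0.009
grip_force: 100.4
```

Emit:
drive_tool(
  moves=[
    [0, 0, 0.03, 0, -1],
    [0, 0, 0, 0, -1],
    [0, 0, 0, 0, -1],
  ],
)

```text
clock: 37.38
ee_pos: [0.5907, -0.0714, 0.0739]
ee_rot: [[-0.996, -0.093, -0.001], [-0.093, 0.996, -0.0], [0.001, -0.0, -1.0]]
force: [-5.3, -0.9, -2.4]
opening: 0.0092
grip_force: 100.7
```

Emit:
drive_tool(
  moves=[
    [0, 0, 0.03, 0, -1],
    [0, 0, 0, 0, -1],
    [0, 0, 0, 0, -1],
  ],
)

```text
clock: 37.75
ee_pos: [0.5906, -0.0714, 0.0729]
ee_rot: [[-0.996, -0.093, -0.0], [-0.093, 0.996, -0.0], [0.0, -0.0, -1.0]]
force: [-7.0, 0.1, 0.8]
opening: 0.0092
grip_force: 101.0
```

Emit:
drive_tool(
  moves=[
    [0, 0, 0.04, 0, -1],
    [0, 0, 0, 0, -1],
    [0, 0, 0, 0, -1],
  ],
)

```text
clock: 38.12
ee_pos: [0.5904, -0.0715, 0.0717]
ee_rot: [[-0.996, -0.093, -0.0], [-0.093, 0.996, -0.0], [0.0, -0.0, -1.0]]
force: [-9.2, -1.1, 5.1]
opening: 0.0094
grip_force: 101.7
```

Upward force is building, so the necks are on the slot edges. I release and rise.

Emit:
drive_tool(
  moves=[
    [0, 0, 0, 0, -0.5],
    [0, 0, 0, 0, 0.5],
    [0, 0, 0, 0, 1],
    [0, 0, 0, 0, 1],
    [0, 0, 0, 0, 1],
  ],
)

```text
clock: 38.75
ee_pos: [0.5912, -0.0713, 0.0702]
ee_rot: [[-0.996, -0.093, 0.0], [-0.093, 0.996, -0.0], [-0.0, -0.0, -1.0]]
force: [0.5, 1.0, 0.1]
opening: 0.0854
grip_force: 0.0
```

Emit:
drive_tool(
  moves=[
    [0, 0, -0.5, 0, 1],
    [0, 0, -0.8, 0, 1],
    [0, 0, -0.8, 0, 1],
    [0, 0, -0.7, 0, 1],
    [0, 0, 0, 0, 1],
  ],
)

```text
clock: 39.38
ee_pos: [0.5928, -0.0716, 0.2135]
ee_rot: [[-0.996, -0.093, 0.007], [-0.093, 0.996, -0.001], [-0.007, -0.002, -1.0]]
force: [-0.6, 0.2, -0.1]
opening: 0.0853
grip_force: 0.0
```

Run:
```python
from fit import *
ra=rack; se=(*T(ra,(.055,-.06,0))[:2],ra[2])
def over(n,Cx,kp,z0):
    im=cv2.cvtColor(grab_frame(n),cv2.COLOR_RGB2BGR); cv2.imwrite(f"pics/raw_{n}11.png",im); return im
s=over("side",0,0,0); t=over("top",0,0,0)
C3=cam("side"); Ct=cam("top")
# predicted keeper seat landmarks (sag -3mm)
for q in [(-.12,-.006,.032),(-.12,.006,.032),(-.12,-.006,0),(.09,.02,.066),(.09,-.02,.066)]:
    q2=(q[0],q[1],q[2]+.084); print(q,"side",proj(C3,T(se,q2)).round(1),"top",proj(Ct,T(se,q2)).round(1))
hsv=cv2.cvtColor(s,cv2.COLOR_BGR2HSV)
a=s[90:250,150:330]; b=t[100:250,100:320]
a=cv2.resize(a,None,fx=2.5,fy=2.5,interpolation=cv2.INTER_CUBIC); b=cv2.resize(b,None,fx=400/150*.6,fy=400/150*.6,interpolation=cv2.INTER_CUBIC)
b=cv2.copyMakeBorder(b,0,400-b.shape[0],0,0,cv2.BORDER_CONSTANT)
o=cv2.hconcat([a,b]); print(a.shape,b.shape,o.shape); cv2.imwrite("pics/s11.png",o)
plan()
```

```text
(-0.12, -0.006, 0.032) side [285.1 168.4] top [289.6 206.4]
(-0.12, 0.006, 0.032) side [283.3 171.6] top [284.9 206.7]
(-0.12, -0.006, 0) side [284.3 178. ] top [288.5 206.5]
(0.09, 0.02, 0.066) side [200.8 139.7] top [274.1 122.4]
(0.09, -0.02, 0.066) side [208.8 130.3] top [290.2 121.3]
(400, 450, 3) (400, 352, 3) (400, 802, 3)
t 39.48 pos [ 0.5907 -0.0713  0.2098] az 3.2348 open 0.085 F [ 0.6  0.2 -0.2]
```

View pics/s11.png

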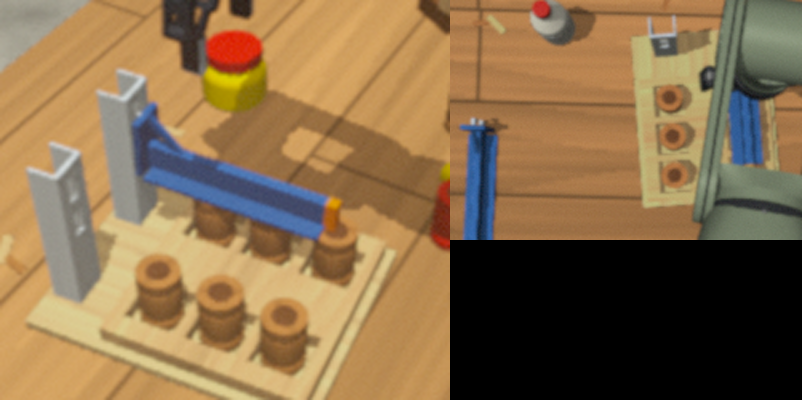

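The right keeper hangs level: its orange end is at (334,200) in the crop, as predicted. Now the second keeper, first checking by code that it has not been moved.

```bash
cat >> fit.py <<'E'
def orange(im,x0,y0,x1,y1,sat=150):
    hsv=cv2.cvtColor(im,cv2.COLOR_BGR2HSV); m=((hsv[...,0]>14)&(hsv[...,0]<30)&(hsv[...,1]>sat)&(hsv[...,2]>110)).astype(np.uint8)
    n,l,st,c=cv2.connectedComponentsWithStats(m); return [(st[i].tolist(),c[i].round(1).tolist()) for i in range(1,n) if st[i][4]>8 and x0<=c[i][0]<x1 and y0<=c[i][1]<y1]
def blue(im,x0,y0,x1,y1):
    hsv=cv2.cvtColor(im,cv2.COLOR_BGR2HSV); m=((hsv[...,0]>98)&(hsv[...,0]<125)&(hsv[...,1]>110)).astype(np.uint8)
    mm=np.zeros_like(m); mm[y0:y1,x0:x1]=m[y0:y1,x0:x1]; v,u=np.nonzero(mm); return cv2.minAreaRect(np.c_[u,v].astype(np.float32)), len(u)
E
python3 - <<'E'
from fit import *
for f in("raw_top0.png","raw_top7.png","raw_top11.png"):
    im=cv2.imread("pics/"+f); print(f,blue(im,95,165,138,270),orange(im,105,245,125,265))
plan([k1[0][0],k1[0][1],.2],a=np.pi+k1[0][2]); plan([k1[0][0],k1[0][1],.2])
E
```

```text
raw_top0.png (((118.42724609375, 214.91754150390625), (72.45013427734375, 20.82272720336914), 88.38645935058594), 1188) [([111, 253, 7, 4, 25], [113.6, 254.6])]
raw_top7.png (((117.94664001464844, 207.7082977294922), (59.657081604003906, 14.731432914733887), 82.99872589111328), 190) []
raw_top11.png (((118.42724609375, 214.91754150390625), (72.45013427734375, 20.82272720336914), 88.38645935058594), 1187) [([111, 253, 7, 4, 25], [113.6, 254.6])]
t 39.48 pos [ 0.5907 -0.0713  0.2098] az 3.2348 open 0.085 F [ 0.6  0.2 -0.2]
yaw units 1.02
shift [3.0048 8.8558 0.195 ]
t 39.48 pos [ 0.5907 -0.0713  0.2098] az 3.2348 open 0.085 F [ 0.6  0.2 -0.2]
shift [2.0454 9.1253 0.195 ]
```

Emit:
drive_tool(
  moves=[
    [0.2, 0.91, 0, 0, 1],
    [0.2, 0.91, 0, 0, 1],
    [0.2, 0.91, 0, 0, 1],
    [0.2, 0.91, 0, 0, 1],
    [0.2, 0.91, 0, 0, 1],
  ],
)

```text
clock: 40.1
ee_pos: [0.5185, 0.1516, 0.2083]
ee_rot: [[-0.996, -0.093, -0.003], [-0.093, 0.996, -0.001], [0.003, -0.001, -1.0]]
force: [0.1, 0.2, -0.2]
opening: 0.0855
grip_force: 0.0
```

Emit:
drive_tool(
  moves=[
    [0.21, 0.91, 0, 0, 1],
    [0.21, 0.91, 0, 0, 1],
    [0.21, 0.91, 0, 0, 1],
    [0.21, 0.92, 0, 0, 1],
    [0.21, 0.93, 0, 0, 1],
  ],
)

```text
clock: 40.72
ee_pos: [0.4451, 0.3744, 0.2082]
ee_rot: [[-0.996, -0.093, -0.003], [-0.093, 0.996, -0.002], [0.003, -0.002, -1.0]]
force: [0.3, -0.1, 0.3]
opening: 0.0851
grip_force: 0.0
```

Emit:
drive_tool(
  moves=[
    [0, 0, 0, 1, 1],
    [0, 0, 0, 0.02, 1],
    [0, 0, 0, 0, 1],
    [0, 0, 0, 0, 1],
  ],
)

```text
clock: 41.22
ee_pos: [0.4466, 0.373, 0.2099]
ee_rot: [[-1.0, 0.014, -0.0], [0.014, 1.0, -0.0], [0.0, -0.0, -1.0]]
force: [0.7, -0.6, -0.0]
opening: 0.0855
grip_force: 0.0
```

Run:
```python
from fit import *
C2=cam("wrist"); im=cv2.cvtColor(grab_frame("wrist"),cv2.COLOR_RGB2BGR); cv2.imwrite("pics/raw_w12.png",im)
for q in [(-.12,-.006,.032),(-.12,.006,.032),(.082,.02,.066),(.082,-.02,.066)]: print(q,proj(C2,T(k1[0],q)))
print(orange(im,150,0,350,100),blue(im,200,20,330,270)); plan([k1[0][0],k1[0][1],.2],a=np.pi+k1[0][2])
hsv=cv2.cvtColor(im,cv2.COLOR_BGR2HSV); m=(hsv[...,0]>98)&(hsv[...,0]<125)&(hsv[...,1]>110)
for v in range(40,280,20):
    u=np.nonzero(m[v,180:340])[0]+180; print(v,(u.min(),u.max()) if len(u) else None,end=" ")
```

```text
(-0.12, -0.006, 0.032) [251.7482  47.9624]
(-0.12, 0.006, 0.032) [263.5445  47.9606]
(0.082, 0.02, 0.066) [275.3595 242.3687]
(0.082, -0.02, 0.066) [239.4664 242.3435]
[([249, 0, 32, 63, 361], [256.4, 40.9]), ([235, 61, 15, 3, 19], [241.1, 61.8]), ([235, 72, 1, 24, 24], [235.0, 83.5]), ([280, 75, 3, 7, 9], [281.0, 78.2])] (((257.5, 156.0), (186.0, 43.0), 90.0), 7256)
t 41.27 pos [0.4466 0.373  0.21  ] az 3.1277 open 0.0854 F [ 0.6 -0.3 -0.1]
yaw units -0.01
shift [0.0053 0.0084 0.2007]
40 None 60 None 80 (np.int64(236), np.int64(279)) 100 (np.int64(237), np.int64(278)) 120 (np.int64(237), np.int64(278)) 140 (np.int64(238), np.int64(278)) 160 (np.int64(238), np.int64(277)) 180 (np.int64(239), np.int64(277)) 200 (np.int64(239), np.int64(276)) 220 (np.int64(254), np.int64(262)) 240 (np.int64(242), np.int64(275)) 260 None
```

The second keeper is exactly as predicted, with the bar centred at column 257.6. Descending to the depth that worked before.

Emit:
drive_tool(
  moves=[
    [0, 0.01, 0.8, 0, 1],
    [0, 0, 0.8, 0, 1],
    [0, 0, 0.8, 0, 1],
    [0, 0, 0.8, 0, 1],
    [0, 0, 0.5, 0, 1],
  ],
  grip_force=60,
)

```text
clock: 41.9
ee_pos: [0.4459, 0.3731, 0.0233]
ee_rot: [[-1.0, 0.014, -0.002], [0.014, 1.0, -0.001], [0.002, -0.001, -1.0]]
force: [0.1, 0.3, 0.3]
opening: 0.0854
grip_force: 0.0
```

Emit:
drive_tool(
  moves=[
    [0, 0, 0.3, 0, 1],
    [0, 0, 0.2, 0, 1],
    [0, 0, 0.12, 0, 1],
    [0, 0, 0, 0, 1],
    [0, 0, 0, 0, 1],
  ],
)

```text
clock: 42.52
ee_pos: [0.4469, 0.3745, -0.0051]
ee_rot: [[-1.0, 0.013, 0.001], [0.013, 1.0, 0.001], [-0.001, 0.001, -1.0]]
force: [-0.6, -0.1, -0.9]
opening: 0.0854
grip_force: 0.0
```

Emit:
drive_tool(
  moves=[
    [0, 0, 0.05, 0, 1],
    [0, 0, 0, 0, 1],
    [0, 0, 0, 0, 1],
  ],
)

```text
clock: 42.9
ee_pos: [0.4465, 0.3741, -0.0083]
ee_rot: [[-1.0, 0.014, 0.0], [0.014, 1.0, -0.0], [-0.0, -0.0, -1.0]]
force: [0.1, 0.1, -1.0]
opening: 0.0854
grip_force: 0.0
```

Emit:
drive_tool(
  moves=[
    [0, 0, 0.02, 0, -1],
    [0, 0, 0, 0, -1],
    [0, 0, 0, 0, -1],
    [0, 0, 0, 0, -1],
    [0, 0, 0, 0, -1],
  ],
)

```text
clock: 43.52
ee_pos: [0.4466, 0.3743, -0.009]
ee_rot: [[-1.0, 0.014, 0.0], [0.014, 1.0, 0.0], [-0.0, 0.0, -1.0]]
force: [-0.1, 0.4, 2.2]
opening: 0.0102
grip_force: 61.6
```

Emit:
drive_tool(
  moves=[
    [0, 0, 0, 0, -1],
    [0, 0, 0, 0, -1],
    [0, 0, 0, 0, -1],
  ],
  grip_force=100,
)

```text
clock: 43.9
ee_pos: [0.4467, 0.3744, -0.0089]
ee_rot: [[-1.0, 0.014, 0.001], [0.014, 1.0, 0.001], [-0.001, 0.001, -1.0]]
force: [-0.7, -0.2, 5.2]
opening: 0.0084
grip_force: 100.5
```

Emit:
drive_tool(
  moves=[
    [0, 0, -0.2, 0, -1],
    [0, 0, -0.6, 0, -1],
    [0, 0, -0.7, 0, -1],
    [0, 0, -0.7, 0, -1],
    [0, 0, -0.7, 0, -1],
  ],
)

```text
clock: 44.52
ee_pos: [0.4457, 0.3735, 0.1362]
ee_rot: [[-1.0, 0.014, -0.002], [0.014, 1.0, -0.002], [0.002, -0.002, -1.0]]
force: [-1.6, 0.3, -3.8]
opening: 0.009
grip_force: 99.5
```

Emit:
drive_tool(
  moves=[
    [0, 0, -0.5, 0, -1],
    [0, 0, 0, -1, -1],
    [0, 0, 0, -0.03, -1],
    [0, 0, 0, 0, -1],
    [0, 0, 0, 0, -1],
  ],
)

```text
clock: 45.15
ee_pos: [0.4461, 0.3739, 0.16]
ee_rot: [[-0.996, -0.093, -0.001], [-0.093, 0.996, -0.001], [0.001, -0.001, -1.0]]
force: [0.4, 0.2, -3.4]
opening: 0.0093
grip_force: 99.6
```

Run:
```python
from fit import *
st=np.array(T(rack,(.015,.06,.084)))
plan([*st[:2],.16],a=A)
```

```text
t 45.15 pos [0.4461 0.3739 0.16  ] az 3.2351 open 0.0093 F [ 0.4  0.2 -3.4]
yaw units -0.01
shift [-1.2533 -6.7557  0.0004]
```

Emit:
drive_tool(
  moves=[
    [-0.16, -0.85, 0, 0, -1],
    [-0.16, -0.85, 0, 0, -1],
    [-0.16, -0.85, 0, 0, -1],
    [-0.16, -0.85, 0, 0, -1],
    [-0.16, -0.85, 0, 0, -1],
  ],
)

```text
clock: 45.78
ee_pos: [0.5065, 0.1649, 0.1605]
ee_rot: [[-0.996, -0.094, -0.0], [-0.094, 0.996, -0.0], [0.0, -0.0, -1.0]]
force: [1.1, -0.2, -3.0]
opening: 0.009
grip_force: 99.6
```

Emit:
drive_tool(
  moves=[
    [-0.15, -0.84, 0, 0, -1],
    [-0.15, -0.84, 0, 0, -1],
    [-0.15, -0.82, 0, 0, -1],
    [0, 0, 0, 0, -1],
    [0, 0, 0.5, 0, -1],
  ],
)

```text
clock: 46.4
ee_pos: [0.542, 0.0442, 0.137]
ee_rot: [[-0.996, -0.093, 0.005], [-0.093, 0.996, 0.001], [-0.005, 0.0, -1.0]]
force: [-0.0, 0.6, -3.0]
opening: 0.009
grip_force: 99.8
```

Emit:
drive_tool(
  moves=[
    [0, 0, 0.5, 0, -1],
    [0, 0, 0.4, 0, -1],
    [0, 0, 0, 0, -1],
    [0, 0, 0, 0, -1],
    [0, 0, 0, 0, -1],
  ],
)

```text
clock: 47.02
ee_pos: [0.5412, 0.0443, 0.0918]
ee_rot: [[-0.996, -0.094, 0.002], [-0.094, 0.996, 0.0], [-0.002, -0.0, -1.0]]
force: [0.4, -0.5, -2.1]
opening: 0.0091
grip_force: 99.6
```

Run:
```python
from fit import *
st=np.array(T(rack,(.055,.06,.084)))
plan([*st[:2],.0893],a=A); print(st)
```

```text
t 47.02 pos [0.5412 0.0443 0.0918] az 3.2361 open 0.0091 F [ 0.4 -0.5 -2.1]
yaw units 0.0
shift [-0.7811 -0.0152  0.0496]
[0.5801 0.0472 0.084 ]
```

Emit:
drive_tool(
  moves=[
    [-0.25, 0, 0.03, 0, -1],
    [-0.2, 0, 0, 0, -1],
    [0, 0, 0, 0, -1],
    [0, 0, 0, 0, -1],
    [0, 0, 0, 0, -1],
  ],
)

```text
clock: 47.65
ee_pos: [0.5625, 0.0461, 0.0891]
ee_rot: [[-0.996, -0.094, -0.001], [-0.094, 0.996, -0.0], [0.001, -0.0, -1.0]]
force: [-0.2, -0.5, -2.8]
opening: 0.0093
grip_force: 99.6
```

Emit:
drive_tool(
  moves=[
    [-0.08, 0, 0, 0, -1],
    [-0.06, 0, 0, 0, -1],
    [0, 0, 0, 0, -1],
    [0, 0, 0, 0, -1],
  ],
)

```text
clock: 48.15
ee_pos: [0.5697, 0.0468, 0.0891]
ee_rot: [[-0.996, -0.094, -0.0], [-0.094, 0.996, -0.0], [0.0, -0.0, -1.0]]
force: [-1.2, -1.4, -2.1]
opening: 0.0088
grip_force: 99.6
```

Emit:
drive_tool(
  moves=[
    [-0.08, 0, 0, 0, -1],
    [0, 0, 0, 0, -1],
    [0, 0, 0, 0, -1],
  ],
)

```text
clock: 48.52
ee_pos: [0.5737, 0.0471, 0.0891]
ee_rot: [[-0.996, -0.094, -0.0], [-0.094, 0.996, -0.0], [0.0, -0.0, -1.0]]
force: [0.1, 0.3, -2.4]
opening: 0.0089
grip_force: 99.6
```

Run:
```python
from fit import *
st=np.array(T(rack,(.055,.06,.084)))
plan([*st[:2],.0893],a=A)
```

```text
t 48.52 pos [0.5737 0.0471 0.0891] az 3.236 open 0.0089 F [ 0.1  0.3 -2.4]
yaw units 0.0
shift [-0.1274 -0.0101 -0.0034]
```

Emit:
drive_tool(
  moves=[
    [-0.08, 0, 0, 0, -1],
    [0, 0, 0, 0, -1],
    [0, 0, 0, 0, -1],
  ],
)

```text
clock: 48.9
ee_pos: [0.5777, 0.0475, 0.0891]
ee_rot: [[-0.996, -0.094, -0.0], [-0.094, 0.996, -0.0], [0.0, -0.0, -1.0]]
force: [0.1, 0.2, -2.4]
opening: 0.0094
grip_force: 99.6
```

Emit:
drive_tool(
  moves=[
    [-0.04, 0, 0, 0, -1],
    [0, 0, 0, 0, -1],
    [0, 0, 0, 0, -1],
  ],
)

```text
clock: 49.28
ee_pos: [0.5789, 0.0476, 0.0889]
ee_rot: [[-0.996, -0.094, -0.002], [-0.094, 0.996, -0.0], [0.002, -0.0, -1.0]]
force: [-3.5, -1.2, -3.0]
opening: 0.0088
grip_force: 99.8
```

Emit:
drive_tool(
  moves=[
    [-0.03, 0, 0, 0, -1],
    [0, 0, 0, 0, -1],
    [0, 0, 0, 0, -1],
  ],
)

```text
clock: 49.65
ee_pos: [0.5788, 0.0475, 0.0888]
ee_rot: [[-0.996, -0.094, -0.005], [-0.094, 0.996, -0.001], [0.005, -0.0, -1.0]]
force: [-6.8, -1.5, -0.5]
opening: 0.009
grip_force: 100.1
```

Face contact within 1.3 mm of the expected place. I relax slightly and press down.

Emit:
drive_tool(
  moves=[
    [0.04, 0, 0, 0, -1],
    [0, 0, 0.08, 0, -1],
    [0, 0, 0, 0, -1],
  ],
)

```text
clock: 50.02
ee_pos: [0.5789, 0.0476, 0.0848]
ee_rot: [[-0.996, -0.094, -0.001], [-0.094, 0.996, -0.0], [0.001, -0.0, -1.0]]
force: [-3.4, -0.6, -2.8]
opening: 0.0093
grip_force: 99.7
```

Emit:
drive_tool(
  moves=[
    [0, 0, 0.08, 0, -1],
    [0, 0, 0.08, 0, -1],
    [0, 0, 0, 0, -1],
    [0, 0, 0, 0, -1],
  ],
)

```text
clock: 50.52
ee_pos: [0.5788, 0.0477, 0.0767]
ee_rot: [[-0.996, -0.094, -0.001], [-0.094, 0.996, -0.0], [0.001, -0.0, -1.0]]
force: [-3.7, -0.1, -4.5]
opening: 0.0088
grip_force: 99.5
```

Emit:
drive_tool(
  moves=[
    [0, 0, 0.04, 0, -1],
    [0, 0, 0, 0, -1],
    [0, 0, 0, 0, -1],
  ],
)

```text
clock: 50.9
ee_pos: [0.5789, 0.0476, 0.0753]
ee_rot: [[-0.996, -0.094, -0.001], [-0.094, 0.996, -0.0], [0.001, -0.0, -1.0]]
force: [-5.5, -0.0, -1.7]
opening: 0.0089
grip_force: 99.9
```

Emit:
drive_tool(
  moves=[
    [0, 0, 0.04, 0, -1],
    [0, 0, 0, 0, -1],
    [0, 0, 0, 0, -1],
  ],
)

```text
clock: 51.28
ee_pos: [0.5787, 0.0476, 0.0739]
ee_rot: [[-0.996, -0.094, -0.001], [-0.094, 0.996, -0.0], [0.001, -0.0, -1.0]]
force: [-6.4, 0.2, 2.3]
opening: 0.0093
grip_force: 100.4
```

Emit:
drive_tool(
  moves=[
    [0, 0, 0.03, 0, -1],
    [0, 0, 0, 0, -1],
    [0, 0, 0, 0, -1],
  ],
)

```text
clock: 51.65
ee_pos: [0.5785, 0.0476, 0.073]
ee_rot: [[-0.996, -0.094, -0.001], [-0.094, 0.996, -0.0], [0.001, -0.0, -1.0]]
force: [-10.0, -1.3, 5.6]
opening: 0.0092
grip_force: 100.8
```

Emit:
drive_tool(
  moves=[
    [0, 0, 0, 0, -0.5],
    [0, 0, 0, 0, 0.5],
    [0, 0, 0, 0, 1],
    [0, 0, 0, 0, 1],
    [0, 0, 0, 0, 1],
  ],
)

```text
clock: 52.28
ee_pos: [0.5795, 0.0477, 0.0717]
ee_rot: [[-0.996, -0.094, 0.0], [-0.094, 0.996, -0.0], [-0.0, -0.0, -1.0]]
force: [0.3, 0.5, 0.6]
opening: 0.0855
grip_force: 0.0
```

Emit:
drive_tool(
  moves=[
    [0, 0, -0.5, 0, 1],
    [0, 0, -0.8, 0, 1],
    [0, 0, -0.8, 0, 1],
    [0, 0, -0.7, 0, 1],
    [0, 0, 0, 0, 1],
  ],
)

```text
clock: 52.9
ee_pos: [0.5811, 0.0478, 0.2149]
ee_rot: [[-0.996, -0.094, 0.007], [-0.094, 0.996, 0.0], [-0.007, -0.0, -1.0]]
force: [-0.1, 0.1, -0.6]
opening: 0.0852
grip_force: 0.0
```

Emit:
drive_tool(
  moves=[
    [0.9, 0.3, -0.3, 0, 1],
    [0.9, 0.3, 0, 0, 1],
    [0.9, 0.3, 0, 0, 1],
    [0, 0, 0, 0, 1],
    [0, 0, 0, 0, 1],
  ],
)

```text
clock: 53.52
ee_pos: [0.4411, 0.0797, 0.2262]
ee_rot: [[-0.996, -0.094, 0.0], [-0.094, 0.996, -0.0], [-0.0, -0.0, -1.0]]
force: [1.3, -0.5, -0.6]
opening: 0.0854
grip_force: 0.0
```

Run:
```python
from fit import *
s=cv2.cvtColor(grab_frame("side"),cv2.COLOR_RGB2BGR); t=cv2.cvtColor(grab_frame("top"),cv2.COLOR_RGB2BGR); w=cv2.cvtColor(grab_frame("wrist"),cv2.COLOR_RGB2BGR)
C3=cam("side"); C2=cam("wrist")
for y in(.06,-.06):
    se=(*T(rack,(.055,y,0))[:2],rack[2])
    for q in [(-.12,-.006,.032),(-.12,.006,.032),(.09,.02,.066),(.09,-.02,.066)]:
        q2=(q[0],q[1],q[2]+.084); print(y,q,"side",((proj(C3,T(se,q2))-[150,90])*2.5).round(0),"wrist",proj(C2,T(se,q2)).round(1))
a=cv2.resize(s[90:250,150:330],None,fx=2.5,fy=2.5,interpolation=cv2.INTER_CUBIC)
r=lambda i,wd:cv2.resize(i,(wd,int(i.shape[0]*wd/i.shape[1])))
b=cv2.vconcat([r(w,340),r(t[90:270,90:420],340)]); print(a.shape,b.shape)
H=max(a.shape[0],b.shape[0]); f=lambda i:cv2.copyMakeBorder(i,0,H-i.shape[0],0,0,cv2.BORDER_CONSTANT)
cv2.imwrite("pics/fin.png",cv2.hconcat([f(a),f(b)])); plan()
```

```text
0.06 (-0.12, -0.006, 0.032) side [287. 282.] wrist [203.  195.1]
0.06 (-0.12, 0.006, 0.032) side [282. 291.] wrist [215.7 195.1]
0.06 (0.09, 0.02, 0.066) side [ 60. 202.] wrist [233.  394.9]
0.06 (0.09, -0.02, 0.066) side [ 83. 175.] wrist [194.9 394.9]
-0.06 (-0.12, -0.006, 0.032) side [338. 196.] wrist [ 76.2 195.1]
-0.06 (-0.12, 0.006, 0.032) side [333. 204.] wrist [ 88.9 195.1]
-0.06 (0.09, 0.02, 0.066) side [127. 124.] wrist [118.8 394.8]
-0.06 (0.09, -0.02, 0.066) side [147. 101.] wrist [ 80.8 394.7]
(400, 450, 3) (440, 340, 3)
t 53.67 pos [0.4416 0.0796 0.2262] az 3.2354 open 0.0852 F [ 0.9  0.1 -0.1]
```

View pics/fin.png

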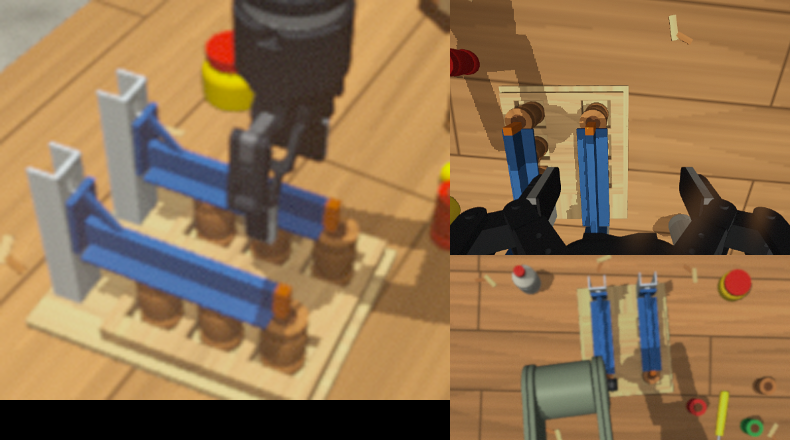

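Both keepers hang level over full columns. The left orange end at (284,287) and the right at (333,200) match the prediction, the gripper is clear, and the bystanders are in place.

```bash
python3 -c "from plant import *; print(close_job())"
```

```text
the job is handed in; nothing more can be done
None
```

I handed the job in at about 54 s of the 200 s: the last pictures show all six pockets full, a keeper hung level on each upright, the bystanders and already-placed cups undisturbed, and the gripper clear; no verdict was returned.

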